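# Scoop walnuts into the porcelain bowl

## Robot

A 7-joint arm with a two-finger parallel gripper is mounted at the origin on the work surface. World frame = base frame: x ahead of the robot, y to its left, z up, the work surface at z = 0. Lengths are in m, angles in rad, forces in N, time in s.
With the tool pointing down it reaches from about 0.425 to 0.875 m from the base axis. Payload 8.4 kg.
Tool frame: the origin (TCP) lies midway between the tips of the shut fingers; the grasp point (between the pads) lies 19 mm behind it; z points along the fingers, y is the direction in which the jaws open and shut (so a half turn about z gives the same grasp; the last joint's range is limited). The gripper opens to 87 mm and grips with 3 to 60 N. Pads are 19 mm wide; open, the fingers measure 117 mm over their backs; the gripper's body (75 mm by 190 mm) begins 51 mm behind the grasp point.
Start: joints at [-0.099, 0.333, 0.04, 1.465, -0.013, 1.343, -0.059], TCP at [0.65, -0, 0.187] pointing down, gripper open.
Joint ranges: [-2.58, 2.58], [-0.38, 2.09], [-1.3, 1.39], [0.25, 2.4], [-1.5, 4.64], [0.08, 2.09], [-2.65, 2.65]. Speed limits (rad/s): [2.22, 2.22, 2.79, 2.79, 3.14, 3.14, 3.14].

## Interface

Orientations are given as a unit quaternion [w, x, y, z].
In Python, from cell import get_obs, read_camera, sign_off gives the robot as it stands.
- The arm moves only by the tool carry_out, never from a script. Its argument "rows" is a list of rows, each a list of 6 numbers: the shift along the tool's x, y, z in mm, then the turn, a rotation vector about the tool's x, y, z in rad. In form: [[x, y, z, wx, wy, wz], ...]. A call has exactly 10 rows; each row is the pose to reach, as a shift and turn from the pose commanded when the call began, along the tool's axes at that moment; what a row does not reach only later rows make up. A row lasts 1/10 s, in which the tool goes at most 50 mm and 8.59 degrees, less where a joint would pass 70% of its speed; a pose out of reach is approached as far as the arm can. A call with a gripper value outside its range is refused whole. "claw" is the opening, from -1 (shut) to 1 (fully open), so that 0 is half open, set as the call begins (left out, the last holds). The fingers move at their own pace and stop on an object; "force" is the grip in N (left out, the last holds). Time passes only in rows, so rows that repeat a pose let the fingers close, or fill a call up. It gives the time, the measured TCP pose, the force and the opening at its end, in the units of the state.
- get_obs(): the state, without advancing time (a new reading comes with each control period).
- read_camera(name): name is "scene" or "side" or "wrist"; returns a dict with "frame" (384x512x3 uint8, red, green, blue), "fov_y" (degrees; the focal length in pixels is half the picture's height over the tangent of half this angle, whatever the lens; pixels are square), "cx", "cy" (the principal point, pixels), "R" (3x3) and "t" (3): a world point X has camera coordinates R X + t; the wrist camera has in their place "tool_from_camera" (4x4, takes a point from camera to tool coordinates, whose origin is the TCP and whose axes are the flange's). Camera axes: x right, y down, z forward; pixel columns grow to the right and rows downward; lengths in m; the calibration is good to about 2 mm. The wrist camera is an equidistant fisheye: a pixel r from the principal point sees the ray r / f radians off the axis. A picture is of the moment at which its call begins: read the wrist's pose just before it. There is no depth.
- sign_off(): hands the job in, once; it reports no verdict.
The state is a dict: "time_s": time; "qpos": joint angles; "qd": joint speeds; "tau": joint torques, N m; "tool_pos": TCP position; "orientation": TCP orientation; "contact_force": force on the tool from outside, world axes, zero at the start; "moment": the same for the moment, N m; "finger_gap": finger opening in m.
Only numpy, scipy, OpenCV 4.12 (cv2) and the standard library are available. Lean on these libraries where they do the work, as an engineer would, in place of code of your own. Each camera call takes 0.05 s, during which the arm holds its last target.

## Task

Use the steel scoop to take walnuts from the blue-grey wooden dish and tip them into the white porcelain bowl, until at least three of the five are in the bowl; never handle the nuts with the fingers. Any nut not moved stays in the dish, none on the table. Leave the bowl about where it stands, do not disturb the other things, and finally lay the scoop back on its cork mat, right side up.

Things in the scene. Friction and masses are not known exactly. Their poses are not given: they have to be found in the camera images.
- scoop: Steel scoop with wooden handle, 205 mm long, about 180 g, loose, starts right side up on the mat. Origin: middle of the pan's underside; x to the front lip, z up. Pan: flat floor 100 mm long (x -50 to 50 mm), 3 mm thick, 105 mm wide outside, 100 inside; side walls 34 mm high, back wall (x = -50 mm) 42 mm high; front open.
- scoop_grip (a point): Good grip point on the scoop's handle, at x -85, y 0, z 65 mm in the scoop's frame (axes as the scoop's). The handle is a straight level wooden bar along x, from scoop x -55 to -155 mm, 20 mm wide (y), 24 mm high, its middle 65 mm above the pan's underside. Fingers close along y, from above.
- scoop_lip (a point): Middle of the scoop's open front edge, on the underside: x 50, y 0, z 0 mm in the scoop's frame.
- dish: Blue-grey painted wooden trough dish, fixed, 134 x 286 x 40 mm outside. Origin: centre of its underside; z up, long axis y. Flat inner floor at z 8 mm, 122 mm wide (x), 210 mm long (y -105 to 105 mm). Long sides: upright, 6 mm thick, 40 mm high. Ends slope outwards at 45 degrees up to 40 mm. Walnuts start in its +y half (y 15 to 100 mm); the -y half is empty: room to lower the scoop, lip to +y.
- walnut0: Walnut, a 32 mm brown ball of about 14 g that rolls freely; origin at its centre. Starts on the dish's floor.
- walnut1: Walnut, a 32 mm brown ball of about 14 g that rolls freely; origin at its centre. Starts on the dish's floor.
- walnut2: Walnut, a 32 mm brown ball of about 14 g that rolls freely; origin at its centre. Starts on the dish's floor.
- walnut3: Walnut, a 32 mm brown ball of about 14 g that rolls freely; origin at its centre. Starts on the dish's floor.
- walnut4: Walnut, a 32 mm brown ball of about 14 g that rolls freely; origin at its centre. Starts on the dish's floor.
- bowl: White porcelain bowl, loose, about 450 g, round, rim diameter 170 mm, 65 mm high. Origin: centre of its underside; z up.
- mat: Cork mat, fixed, 230 x 150 x 4 mm (x, y, z); origin: centre of its underside. The scoop starts on it, pan towards its +x end.
- pot: Bystander: empty beige ceramic pot, loose, 100 mm diameter, 90 mm high; origin at the centre of its underside.
- opener: Bystander: chrome bottle opener lying on the table, loose, about 155 x 44 x 8 mm; origin about mid-length on its underside.
There are look-alikes about, which are no part of the job. Leave any green or yellow look-alike of the walnut1 alone.

How it is judged:
By the outcome, as a careful person would: the job done as asked, in the order asked, and still so for the second after the job is handed in, with the robot touching nothing.
It also fails if it takes over 64 s, if anything falls off the work surface, if the arm or the gripper's body presses on something with over 40 N, if the wrist force passes 120 N, or if a joint passes its speed limit or range.

## Working session

There is one attempt and no reset: what is moved stays moved. The work goes in short steps, Python scripts to look and compute and a tool call to move; the robot and the scene stay as the last step left them, time stands still between calls to the robot, and variables do not carry over. Pictures are saved under pics/ and viewed, and the job is handed in when it is done.

Besides the shell and the picture viewer there is one more tool, called as a command line: name --pt "numbers of a row" for each row, then --argument value for the rest. carry_out: Moves the arm, as the interface text tells. Its arguments: {"type":"object","properties":{"rows":{"type":"array"},"claw":{"type":"number"},"force":{"type":"number"}},"required":["rows"]}

```bash
ls; mkdir -p pics; cat > h.py <<'E'
import numpy as np,cv2
from cell import get_obs,read_camera,sign_off
from scipy.spatial.transform import Rotation as Rn
def cam(n,fn=None):
    o=get_obs(); c=read_camera(n)
    if fn: cv2.imwrite('pics/'+fn+'.png',c['frame'][:,:,::-1])
    c['o']=o; c['f']=192/np.tan(np.radians(c['fov_y'])/2); return c
def q2R(q): return Rn.from_quat([q[1],q[2],q[3],q[0]]).as_matrix()
def px2w(c,u,v,z):
    R=np.array(c['R']);t=np.array(c['t'])
    d=R.T@np.array([(u-c['cx'])/c['f'],(v-c['cy'])/c['f'],1]); o=-R.T@t
    return o+d*(z-o[2])/d[2]
def w2px(c,X):
    p=np.array(c['R'])@np.array(X)+np.array(c['t']); return c['cx']+c['f']*p[0]/p[2],c['cy']+c['f']*p[1]/p[2]
def crop(c,x0,y0,x1,y1,s,fn):
    cv2.imwrite('pics/'+fn+'.png',cv2.resize(c['frame'][y0:y1,x0:x1,::-1],None,fx=s,fy=s,interpolation=cv2.INTER_CUBIC))
E
python3 - <<'E'
from h import *
for n in ['scene','side','wrist']:
    c=cam(n,n+'0'); print(n,c['fov_y'],c['cx'],c['cy'],c.get('t'),c.get('tool_from_camera'))
    if 'R' in c: print(-np.array(c['R']).T@np.array(c['t']))
print(c['o'])
E
```

```text
pics
scene 54.10973660086686 254.45481635488125 192.04064963012735 [-0.56914378 -0.20589689  1.03914604] None
[ 0.91660779 -0.31344266  0.71254931]
side 52.8705022563828 260.16686727841744 189.60601003606487 [-0.50344337  0.3179971   0.60372055] None
[ 0.28320622 -0.49032202  0.63121663]
wrist 65.70646984690485 258.7964707748242 191.71699332099683 None [[-6.56788517e-04 -9.65746178e-01 -2.59487740e-01  7.15932879e-02]
 [ 9.99999720e-01 -7.27627279e-04  1.76944512e-04 -3.62050529e-04]
 [-3.59693845e-04 -2.59487551e-01  9.65746386e-01 -1.97025524e-01]
 [ 0.00000000e+00  0.00000000e+00  0.00000000e+00  1.00000000e+00]]
{'time_s': 0.1, 'qpos': array([-0.0992186 ,  0.33389801,  0.03988006,  1.46617773, -0.01341901,
        1.34325643, -0.0585185 ]), 'qd': array([-1.13659702e-03, -1.31004438e-03,  1.90587913e-05, -3.31999170e-03,
       -1.37529325e-03,  4.51582076e-04, -1.47775744e-03]), 'tau': array([ 3.73962146e-03, -6.57807541e+01,  1.33961700e+00, -4.04708719e+01,
       -5.96434018e-02,  4.10120690e-02, -6.81097418e-06]), 'tool_pos': array([ 6.49538110e-01, -1.33072588e-05,  1.85813478e-01]), 'orientation': array([-4.90284400e-04,  7.07115823e-01,  7.07097355e-01, -5.49860910e-04]), 'contact_force': array([ 0.58364436, -0.53460176, -0.41368436]), 'moment': array([ 0.01244989, -0.00364693,  0.05881531]), 'finger_gap': 0.08719855947896975}
```

View pics/scene0.png

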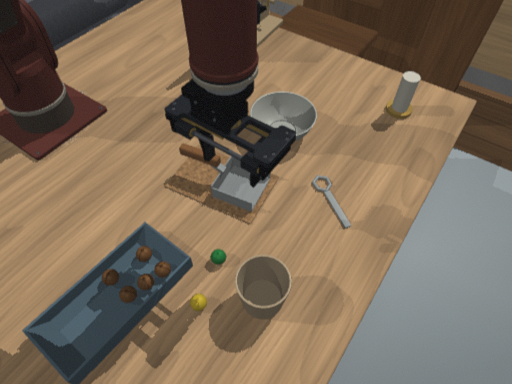

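View pics/side0.png

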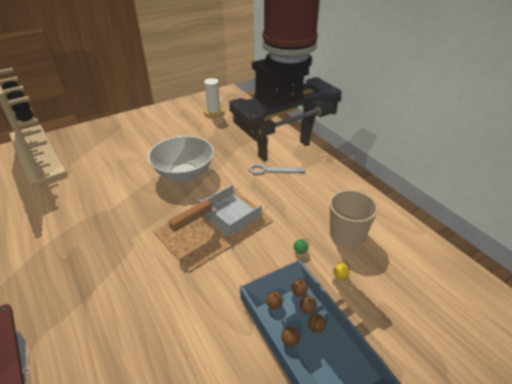

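View pics/wrist0.png

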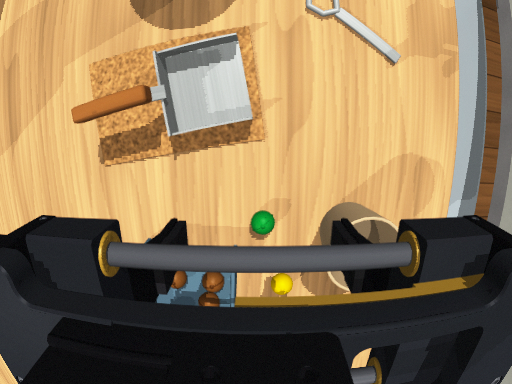

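The pictures show the scoop on the mat (scene ~ (240,180), side ~ (220,215)), the bowl (283,113)/(182,158), the dish with five brown nuts, the green (218,257) and yellow (199,302) look-alike balls, the pot (263,287) and the opener (330,200). I'll enlarge to measure.

```bash
python3 - <<'E'
from h import *
s=cam('scene');d=cam('side');
crop(s,15,215,215,384,4,'s_dish'); crop(d,140,120,290,270,4,'d_scoop'); crop(s,150,80,330,220,4,'s_scoop'); crop(d,230,250,410,384,4,'d_dish')
w=cam('wrist'); crop(w,60,0,280,180,3,'w_scoop')
E
```

```text
(no output)
```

View pics/s_dish.png

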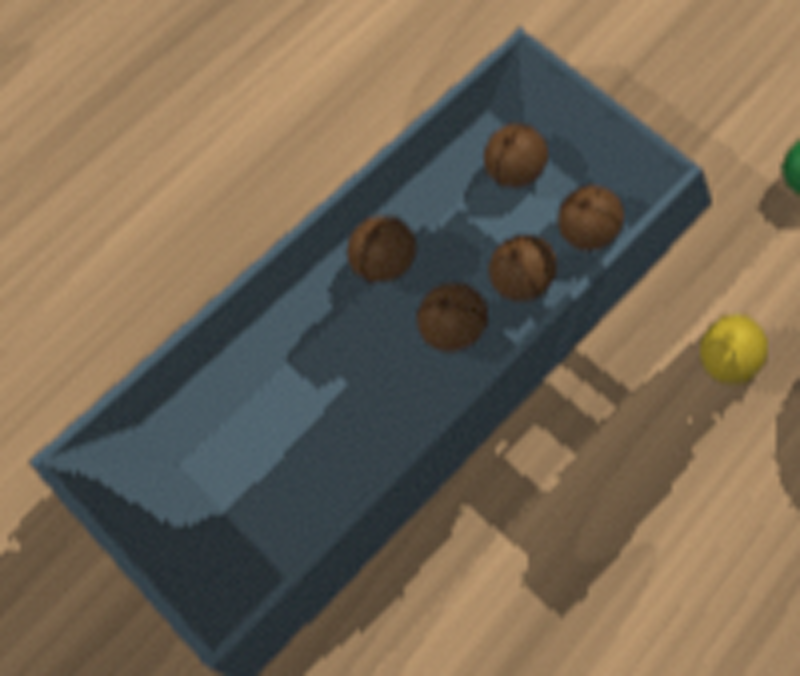

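View pics/d_scoop.png

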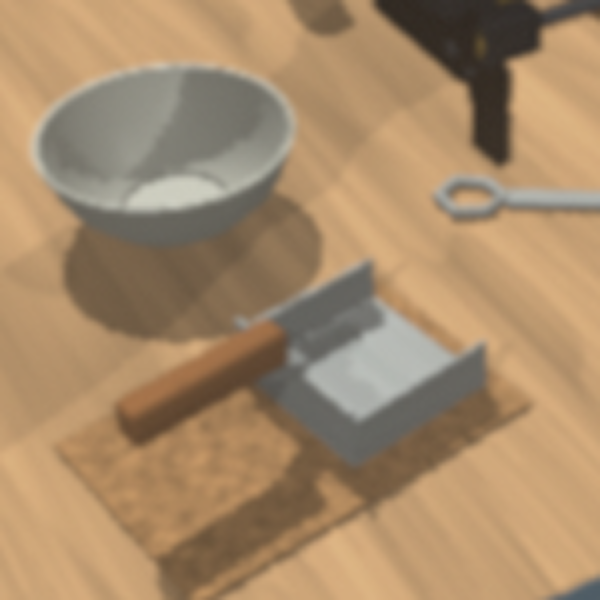

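View pics/w_scoop.png

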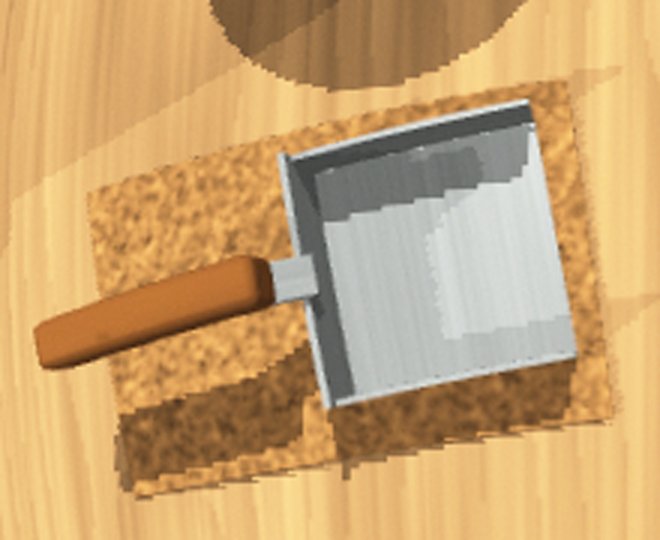

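View pics/d_dish.png

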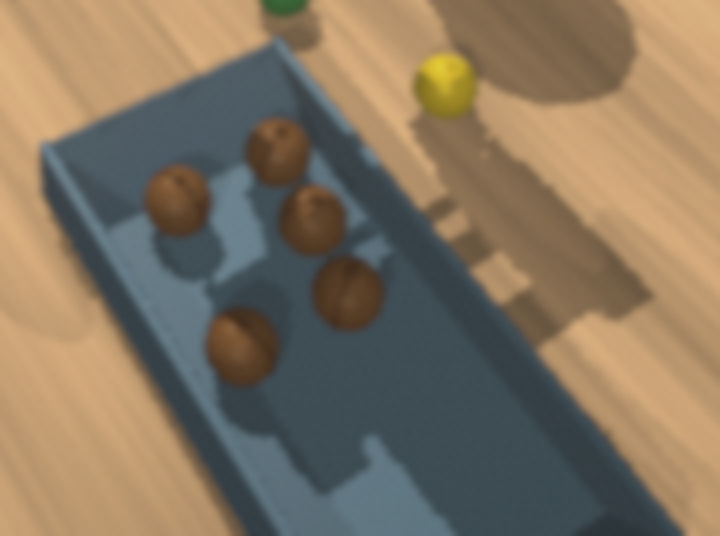

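```bash
cat >> h.py <<'E'
def wpx2w(c,u,v,z,o=None):
    o=o or c['o']; T=np.array(c['tool_from_camera']); R=q2R(o['orientation'])
    a=np.array([u-c['cx'],v-c['cy']]); r=np.hypot(*a); th=r/c['f']
    d=np.array([*(np.sin(th)*a/max(r,1e-9)),np.cos(th)])
    d=R@T[:3,:3]@d; p=R@T[:3,3]+o['tool_pos']
    return p+d*(z-p[2])/d[2]
E
python3 - <<'E'
from h import *
np.set_printoptions(precision=4,suppress=True)
s=cam('scene');d=cam('side');w=cam('wrist')
S=lambda u,v,z:px2w(s,15+u/4,215+v/4,z)[:2]
D=lambda u,v,z:px2w(d,140+u/4,120+v/4,z)[:2]
D2=lambda u,v,z:px2w(d,230+u/4,250+v/4,z)[:2]
W=lambda u,v,z:wpx2w(w,60+u/3,u*0+v/3,z)[:2]
print('dish');
C=np.array([S(520,30,.04),S(700,170,.04),S(218,660,.04),S(38,462,.04)]);print(C,C.mean(0))
for a,b in [(0,1),(1,2),(2,3),(3,0)]: v=C[b]-C[a];print(np.linalg.norm(v),np.degrees(np.arctan2(v[1],v[0])))
print('D',D2(45,150,.04),D2(278,42,.04))
print('nuts S',[S(*p,.024) for p in [(516,155),(590,217),(522,267),(452,316),(381,249)]])
print('nuts D',[D2(*p,.024) for p in [(178,200),(278,152),(312,220),(348,292),(242,346)]])
print('balls',px2w(s,218,257,.016),px2w(s,199,302,.016))
print('bowl rim D',[D(*p,.065) for p in [(35,145),(296,130),(165,65),(165,200)]])
print('bowl S',[px2w(s,*p,.065)[:2] for p in [(250,112),(317,112),(283,93),(283,135)]])
print('scoop W: LF,LB,RB,RF',[W(*p) for p in [(527,101,.038),(283,157,.046),(330,405,.046),(577,356,.038)]])
print('scoop W handle end top mid, front top mid',W(42,348,.081),W(265,273,.081))
print('scoop D LF RF',D(372,262,.038),D(485,347,.038),'handle end',D(128,415,.081),D(275,325,.081),'LB',D(236,320,.046),'RBbottom',D(355,465,.004))
print('mat W',[W(*p) for p in [(88,192,.004),(568,83,.004),(613,421,.004),(135,497,.004)]],'D',[D(*p,.004) for p in[(55,450),(530,405)]])
print('pot',px2w(s,263,275,.09),'opener',px2w(s,315,183,.004),px2w(s,345,222,.004))
E
```

```text
dish
[[ 0.4877 -0.1045]
 [ 0.6184 -0.1119]
 [ 0.6019 -0.391 ]
 [ 0.4733 -0.385 ]] [ 0.5453 -0.2481]
0.13088310668926267 -3.2389086559147637
0.27960740906087633 -93.37100147886771
0.12873217530971331 177.3293372250868
0.2808874530620748 87.06964324096484
D [ 0.4862 -0.1089] [ 0.6149 -0.1153]
nuts S [array([ 0.5291, -0.1543]), array([ 0.5835, -0.1577]), array([ 0.5746, -0.1959]), array([ 0.5649, -0.2326]), array([ 0.5116, -0.2286])]
nuts D [array([ 0.5293, -0.155 ]), array([ 0.5838, -0.1584]), array([ 0.5746, -0.1962]), array([ 0.5655, -0.2331]), array([ 0.5118, -0.2289])]
balls [ 0.6539 -0.0711  0.016 ] [ 0.6828 -0.1656  0.016 ]
bowl rim D [array([0.4814, 0.3499]), array([0.6303, 0.2757]), array([0.5906, 0.3946]), array([0.5279, 0.251 ])]
bowl S [array([0.4869, 0.2775]), array([0.6264, 0.3748]), array([0.5156, 0.3883]), array([0.5995, 0.2564])]
scoop W: LF,LB,RB,RF [array([0.6231, 0.1673]), array([0.528 , 0.1491]), array([0.5462, 0.0494]), array([0.6422, 0.0658])]
scoop W handle end top mid, front top mid [0.4365 0.0809] [0.5339 0.0997]
scoop D LF RF [0.6206 0.1605] [0.6372 0.0589] handle end [0.4323 0.0725] [0.5256 0.0944] LB [0.5241 0.1474] RBbottom [0.5441 0.047 ]
mat W [array([0.4113, 0.1558]), array([0.6378, 0.1846]), array([0.6567, 0.0374]), array([0.431 , 0.0081])] D [array([0.4078, 0.1471]), array([0.6526, 0.0344])]
pot [ 0.7689 -0.0788  0.09  ] opener [0.7182 0.2184 0.004 ] [0.8266 0.1611 0.004 ]
```

View pics/s_scoop.png

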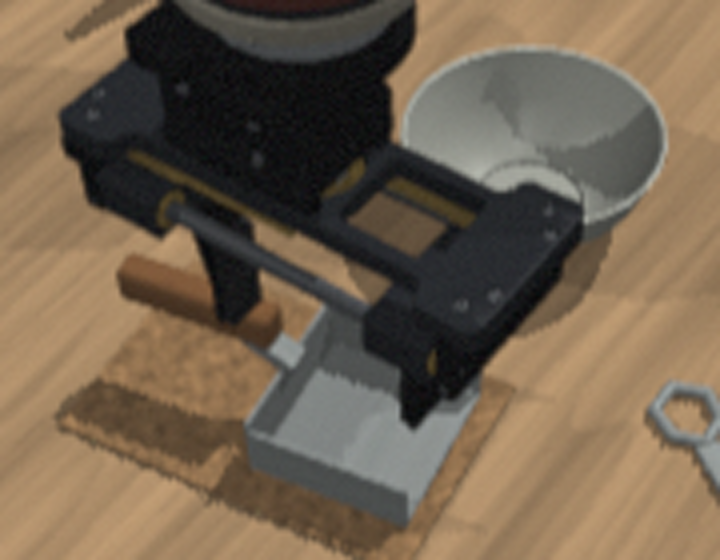

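Candidates: the five brown balls in the dish at scene (144,254), (162,269), (145,282), (128,294) and (110,277) are the nuts. The green ball (218,257) and the yellow one (199,302) are outside the dish and get left alone. There is only one scoop. Both cameras agree on the nuts to 1 mm. Scoop yaw is about 10.5° and its grip is near (0.50, 0.09). I'll hover there first.

```bash
cat >> h.py <<'E'
import json,os
def Rz(a): return Rn.from_euler('z',a).as_matrix()
def Rtool(yaw,pitch=0,roll=0):
    # yaw,pitch in deg of the scoop; pitch>0 nose down
    return Rn.from_euler('ZYX',[yaw,pitch,roll],degrees=True).as_matrix()@np.diag([1.,-1,-1])
def getcmd():
    if not os.path.exists('cmd.json'): return np.array([.65,0,.187]),Rtool(90)
    j=json.load(open('cmd.json')); return np.array(j['p']),np.array(j['R'])
def setcmd(p,R): json.dump({'p':list(map(float,p)),'R':np.array(R).tolist()},open('cmd.json','w'))
def apply(row,base=None):
    p,R=base or getcmd(); row=np.array(row,float)
    setcmd(p+R@row[:3]/1000,R@Rn.from_rotvec(row[3:]).as_matrix())
def plan(tp,tR,n=10,hold=0,ease=True):
    p,R=getcmd(); dp=R.T@(np.array(tp)-p)*1000; rv=Rn.from_matrix(R.T@tR).as_rotvec()
    out=[]
    for i in range(1,n+1):
        s=i/n
        if ease: s=s*s*(3-2*s)
        out.append([round(x) for x in dp*s]+[round(x,2) for x in rv*s])
    print('delta',np.round(dp,1),np.round(rv,3)); print(out); return out
def st():
    o=get_obs(); p,R=getcmd(); Rm=q2R(o['orientation'])
    e=Rn.from_matrix(Rm@np.diag([1.,-1,-1])).as_euler('ZYX',degrees=True)
    print('t',round(o['time_s'],2),'tcp',np.round(o['tool_pos'],4),'ypr',np.round(e,1),'err mm',np.round((o['tool_pos']-p)*1000,1),'F',np.round(o['contact_force'],1),'gap',round(o['finger_gap'],4),'q',np.round(o['qpos'],3).tolist())
    open('log.txt','a').write(json.dumps([o['qpos'].tolist(),o['tool_pos'].tolist(),o['orientation'].tolist()])+'\n')
E
python3 -c "
from h import *
st(); plan([.50,.09,.15],Rtool(10.5))"
```

```text
t 0.45 tcp [ 0.6499 -0.      0.1866] ypr [90.  0.  0.] err mm [-0.1 -0.  -0.4] F [0.4 0.7 0.2] gap 0.0871 q [-0.099, 0.333, 0.04, 1.465, -0.013, 1.343, -0.058]
delta [  90. -150.   37.] [0.    0.    1.388]
[[3, -4, 1, np.float64(0.0), np.float64(0.0), np.float64(0.04)], [9, -16, 4, np.float64(0.0), np.float64(0.0), np.float64(0.14)], [19, -32, 8, np.float64(0.0), np.float64(0.0), np.float64(0.3)], [32, -53, 13, np.float64(0.0), np.float64(0.0), np.float64(0.49)], [45, -75, 19, np.float64(0.0), np.float64(0.0), np.float64(0.69)], [58, -97, 24, np.float64(0.0), np.float64(0.0), np.float64(0.9)], [71, -118, 29, np.float64(0.0), np.float64(0.0), np.float64(1.09)], [81, -134, 33, np.float64(0.0), np.float64(0.0), np.float64(1.24)], [87, -146, 36, np.float64(0.0), np.float64(0.0), np.float64(1.35)], [90, -150, 37, np.float64(0.0), np.float64(0.0), np.float64(1.39)]]
```

carry_out --pt "5 -8 2 0 0 0.08" --pt "15 -25 6 0 0 0.23" --pt "25 -41 10 0 0 0.38" --pt "35 -58 14 0 0 0.53" --pt "45 -75 19 0 0 0.68" --pt "55 -92 23 0 0 0.83" --pt "65 -109 27 0 0 0.98" --pt "75 -125 31 0 0 1.13" --pt "84 -140 35 0 0 1.28" --pt "90 -150 37 0 0 1.39" --claw 1 --force 60

```text
time_s: 1.45
tool_pos: [0.4989, 0.0908, 0.1495]
orientation: [-0.0, 0.996, 0.088, -0.0]
contact_force: [0.4, 0.8, 0.0]
finger_gap: 0.0868
```

```bash
sed -i 's/round(x,2) for x/round(float(x),2) for x/;s/\[round(x) for x/[int(round(x)) for x/' h.py; python3 -c "
from h import *
apply([90,-150,37,0,0,1.39]); st(); w=cam('wrist','w1'); cam('side','d1'); print(w['f'])"
```

```text
t 1.45 tcp [0.4989 0.0908 0.1495] ypr [10.1  0.   0. ] err mm [-1.1  0.8 -0.5] F [0.4 0.8 0. ] gap 0.0868 q [-0.346, 0.067, 0.082, 1.861, -0.006, 1.214, -1.657]
297.3186396354542
```

View pics/w1.png

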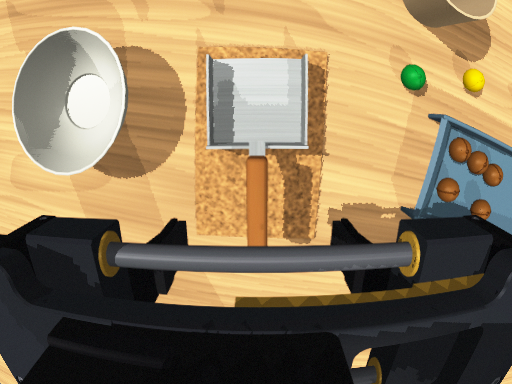

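View pics/d1.png

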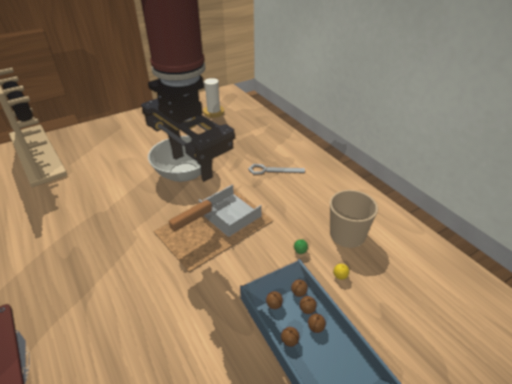

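```bash
python3 -c "
from h import *
w=cam('wrist');crop(w,180,30,340,260,3,'w1c')
o=w['o'];R=q2R(o['orientation'])
for n,u,v,z in [('LF',208,57,.038),('RF',306,57,.038),('LB',208,148,.046),('RB',307,148,.046),('h1',257,157,.081),('h2',257,245,.081)]:
    X=wpx2w(w,u,v,z); print(n,X[:2].round(4),'tool frame',(R.T@(X-o['tool_pos']))[:2].round(4))
for p in [(28,100),(126,100),(70,29),(70,174)]: print('bowl',wpx2w(w,*p,.065).round(3))
"
```

```text
LF [0.6188 0.167 ] tool frame [ 0.1317 -0.0532]
RF [0.6367 0.0676] tool frame [0.1314 0.0478]
LB [0.5251 0.1496] tool frame [ 0.0363 -0.0529]
RB [0.5432 0.0499] tool frame [0.0362 0.0485]
h1 [0.5296 0.0992] tool frame [ 0.0317 -0.0025]
h2 [0.4444 0.0838] tool frame [-0.0549 -0.0027]
bowl [0.555 0.376 0.065]
bowl [0.563 0.238 0.065]
bowl [0.637 0.326 0.065]
bowl [0.476 0.303 0.065]
```

View pics/w1c.png

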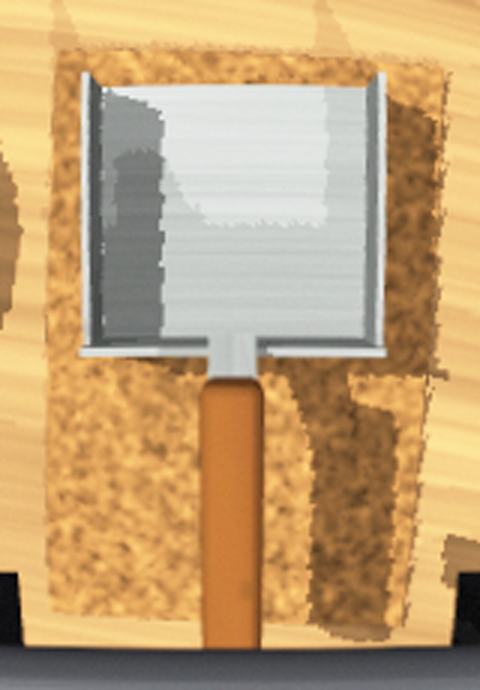

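Handle in line with the tool, 2.5 mm off to tool −y. Lowering 99 mm, then closing.

carry_out --pt "0 -1 8 0 0 0" --pt "0 -2 22 0 0 0" --pt "0 -3 36 0 0 0" --pt "0 -3 50 0 0 0" --pt "0 -3 64 0 0 0" --pt "0 -3 78 0 0 0" --pt "0 -3 90 0 0 0" --pt "0 -3 97 0 0 0" --pt "0 -3 99 0 0 0" --pt "0 -3 99 0 0 0"

```text
time_s: 2.6
tool_pos: [0.4995, 0.0929, 0.0506]
orientation: [0.0, 0.996, 0.09, -0.0]
contact_force: [-0.6, -0.8, -0.3]
finger_gap: 0.0871
```

carry_out --pt "0 0 0 0 0 0" --pt "0 0 0 0 0 0" --pt "0 0 0 0 0 0" --pt "0 0 0 0 0 0" --pt "0 0 0 0 0 0" --pt "0 0 0 0 0 0" --pt "0 0 0 0 0 0" --pt "0 0 0 0 0 0" --pt "0 0 0 0 0 0" --pt "0 0 0 0 0 0" --claw -1 --force 60

```text
time_s: 3.6
tool_pos: [0.4994, 0.0929, 0.0506]
orientation: [0.0, 0.996, 0.09, -0.0]
contact_force: [-0.5, -0.2, -0.1]
finger_gap: 0.0153
```

```bash
python3 -c "
from h import *
apply([0,-3,99,0,0,0]); st(); w=cam('wrist','w2')"
```

```text
t 3.6 tcp [0.4994 0.0929 0.0506] ypr [10.4  0.  -0. ] err mm [-0.1 -0.  -0.4] F [-0.5 -0.2 -0.1] gap 0.0153 q [-0.343, 0.166, 0.078, 1.97, -0.015, 1.006, -1.648]
```

View pics/w2.png

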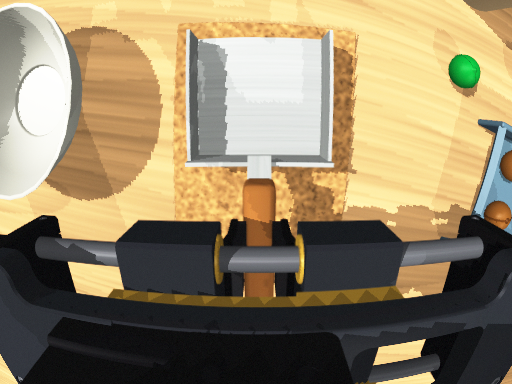

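```bash
cat > ov.py <<'E'
from h import *
import sys
cx,cy,yaw=map(float,sys.argv[1:4])
a=np.radians(yaw);R2=np.array([[np.cos(a),-np.sin(a)],[np.sin(a),np.cos(a)]])
ims=[]
for n,(x0,y0,x1,y1) in [('scene',(15,215,215,384)),('side',(230,250,410,384))]:
    c=cam(n); k=4; im=cv2.resize(c['frame'][y0:y1,x0:x1,::-1],None,fx=k,fy=k,interpolation=cv2.INTER_CUBIC)
    def P(x,y,z):
        X=R2@[x,y]+[cx,cy]; u,v=w2px(c,[*X,z]); return (int(round((u+.5-x0)*k)),int(round((v+.5-y0)*k)))
    for hx,hy,z,col in [(.067,.143,.04,(0,0,255)),(.061,.105,.008,(0,255,255))]:
        q=[P(hx,hy,z),P(-hx,hy,z),P(-hx,-hy,z),P(hx,-hy,z)]
        cv2.polylines(im,[np.array(q)],True,col,1)
    cv2.imwrite(f'pics/ov_{n}_{sys.argv[4]}.png',im)
E
python3 ov.py .545 -.249 -3.05 a
```

```text
(no output)
```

View pics/ov_scene_a.png

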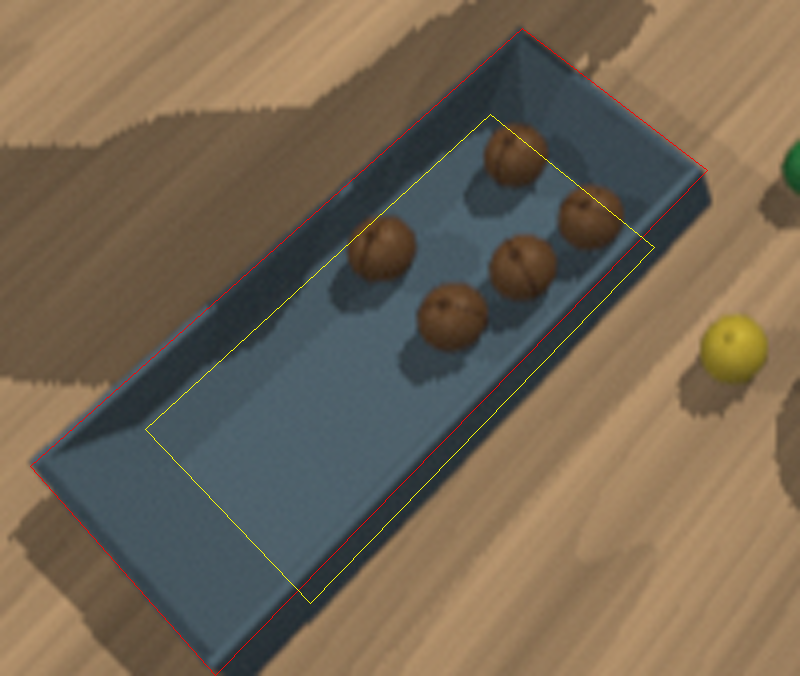

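View pics/ov_side_a.png

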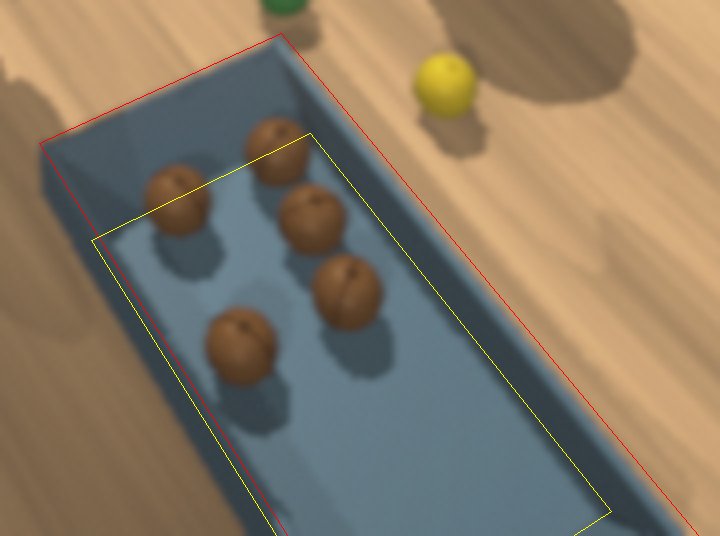

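carry_out --pt "0 0 -3 0 0 0" --pt "0 0 -12 0 0 0" --pt "0 0 -26 0 0 0" --pt "0 0 -42 0 0 0" --pt "0 0 -58 0 0 0" --pt "0 0 -76 0 0 0" --pt "0 0 -94 0 0 0" --pt "0 0 -110 0 0 0" --pt "0 0 -118 0 0 0" --pt "0 0 -120 0 0 0"

```text
time_s: 4.75
tool_pos: [0.5001, 0.0931, 0.1723]
orientation: [-0.0, 0.996, 0.09, 0.001]
contact_force: [-0.5, -0.6, -0.9]
finger_gap: 0.0004
```

```bash
python3 -c "
from h import *
apply([0,0,-120,0,0,0]); st(); w=cam('wrist','w3');cam('side','d3'); plan([.5377,-.3868,.17],Rtool(86.95),20,ease=False)"
```

```text
t 4.75 tcp [0.5001 0.0931 0.1723] ypr [10.4 -0.1  0. ] err mm [0.6 0.2 1.3] F [-0.5 -0.6 -0.9] gap 0.0004 q [-0.349, 0.052, 0.08, 1.829, -0.005, 1.258, -1.657]
delta [-48.6 478.8   1. ] [ 0.     0.    -1.337]
[[-2, 24, 0, 0.0, 0.0, -0.07], [-5, 48, 0, 0.0, 0.0, -0.13], [-7, 72, 0, 0.0, 0.0, -0.2], [-10, 96, 0, 0.0, 0.0, -0.27], [-12, 120, 0, 0.0, 0.0, -0.33], [-15, 144, 0, 0.0, 0.0, -0.4], [-17, 168, 0, 0.0, 0.0, -0.47], [-19, 192, 0, 0.0, 0.0, -0.53], [-22, 215, 0, 0.0, 0.0, -0.6], [-24, 239, 0, 0.0, 0.0, -0.67], [-27, 263, 1, 0.0, 0.0, -0.74], [-29, 287, 1, 0.0, 0.0, -0.8], [-32, 311, 1, 0.0, 0.0, -0.87], [-34, 335, 1, 0.0, 0.0, -0.94], [-36, 359, 1, 0.0, 0.0, -1.0], [-39, 383, 1, 0.0, 0.0, -1.07], [-41, 407, 1, 0.0, 0.0, -1.14], [-44, 431, 1, 0.0, 0.0, -1.2], [-46, 455, 1, 0.0, 0.0, -1.27], [-49, 479, 1, 0.0, 0.0, -1.34]]
```

View pics/w3.png

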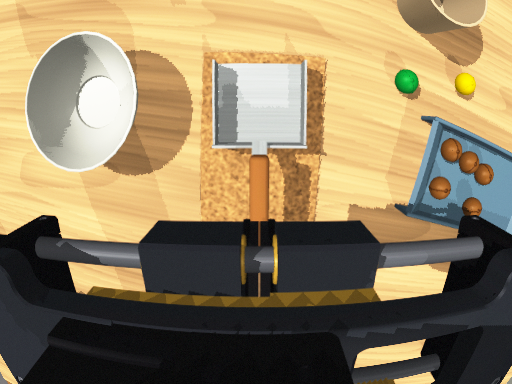

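View pics/d3.png

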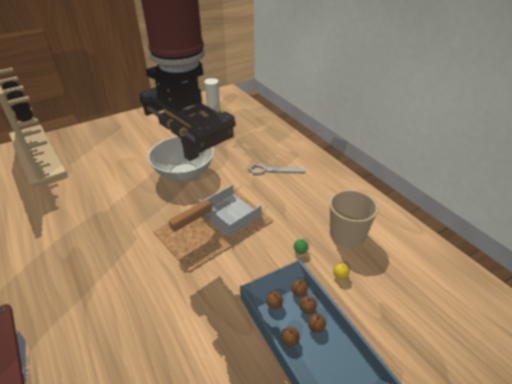

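```bash
python3 -c "
from h import *
im=cv2.imread('pics/w2.png'); cv2.imwrite('pics/w2c.png',cv2.resize(im[140:320,170:350],None,fx=4,fy=4,interpolation=cv2.INTER_CUBIC)[:600])
im=cv2.imread('pics/d3.png'); cv2.imwrite('pics/d3c.png',cv2.resize(im[120:270,140:290],None,fx=4,fy=4,interpolation=cv2.INTER_CUBIC))
w=cam('wrist'); o=w['o'];R=q2R(o['orientation'])
for n,u,v,z in [('LF',214,61,.038),('RF',305,61,.038),('LB',213,147,.046),('RB',306,147,.046),('h1',260,155,.081)]:
    X=wpx2w(w,u,v,z); print(n,X[:2].round(4))
"
```

```text
LF [0.6192 0.1657]
RF [0.6372 0.0673]
LB [0.5246 0.1494]
RB [0.5429 0.0493]
h1 [0.5295 0.0982]
```

View pics/w2c.png

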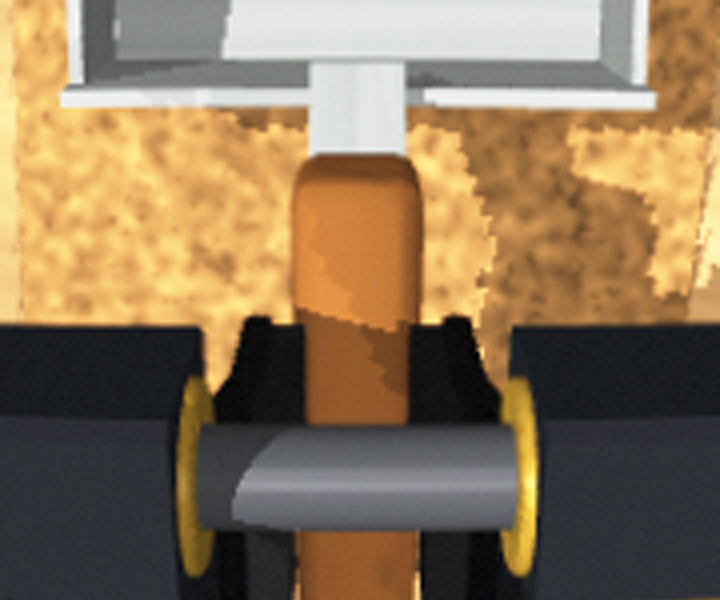

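View pics/d3c.png

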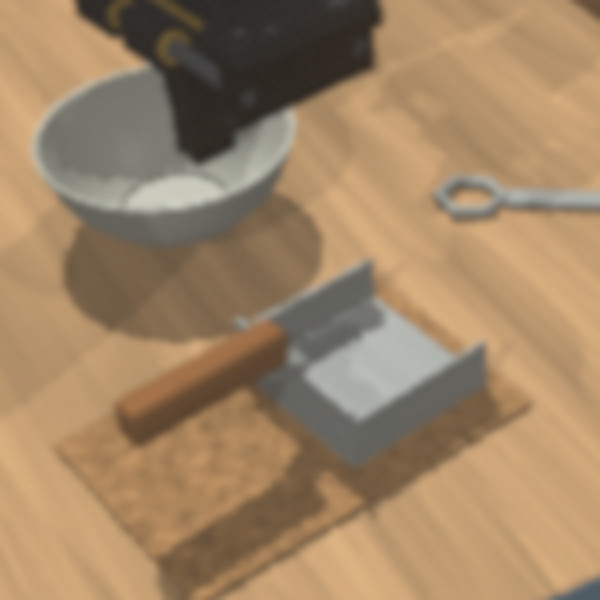

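```bash
python3 -c "
from h import *
o=get_obs()
for n in ['side','scene']:
    c=cam(n,n+'_t'); im=c['frame'][:,:,::-1].copy(); p=o['tool_pos']
    u,v=w2px(c,p); print(n,u,v)
    for z in [0]: 
        pts=[[.5001,.0931,.1723]]
    x0,y0=int(u)-70,int(v)-60
    im=cv2.resize(im[y0:y0+120,x0:x0+140],None,fx=5,fy=5,interpolation=cv2.INTER_CUBIC)
    # model scoop outline
    a=np.radians(10.4);O=np.array([.583,.1082])
    def P(x,y,z):
        X=O+[x*np.cos(a)-y*np.sin(a),x*np.sin(a)+y*np.cos(a)];uu,vv=w2px(c,[*X,z+.004]);return int((uu-x0+.5)*5),int((vv-y0+.5)*5)
    for poly in [[(.05,.0525,.034),(-.05,.0525,.034),(-.05,.0525,0),(-.05,-.0525,0),(.05,-.0525,0),(.05,-.0525,.034)],[(-.155,-.01,.077),(-.055,-.01,.077),(-.055,.01,.077),(-.155,.01,.077),(-.155,-.01,.077),(-.155,-.01,.053),(-.055,-.01,.053)]]:
        cv2.polylines(im,[np.array([P(*q) for q in poly])],False,(0,0,255),1)
    cv2.circle(im,(int((u-x0+.5)*5),int((v-y0+.5)*5)),4,(0,255,0),1); cv2.imwrite(f'pics/{n}_tc.png',im)
"
```

```text
side 193.26348575306918 172.4818731632238
scene 202.42139844638945 125.05550370579475
```

View pics/side_tc.png

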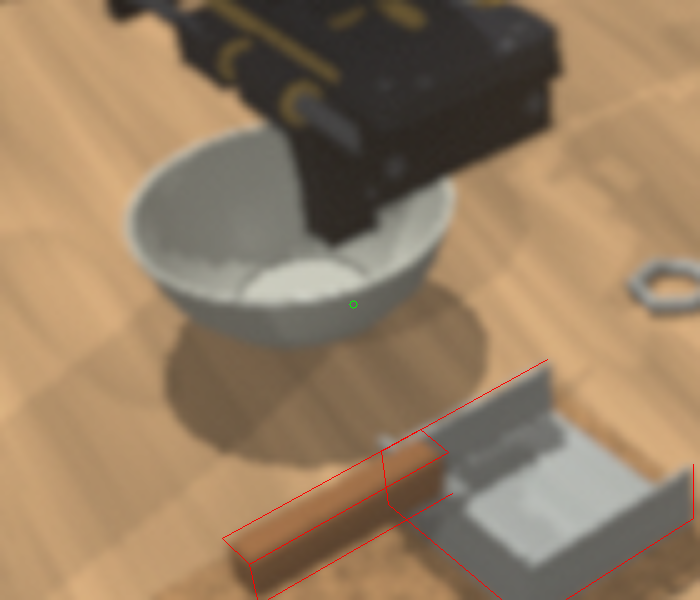

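View pics/scene_tc.png

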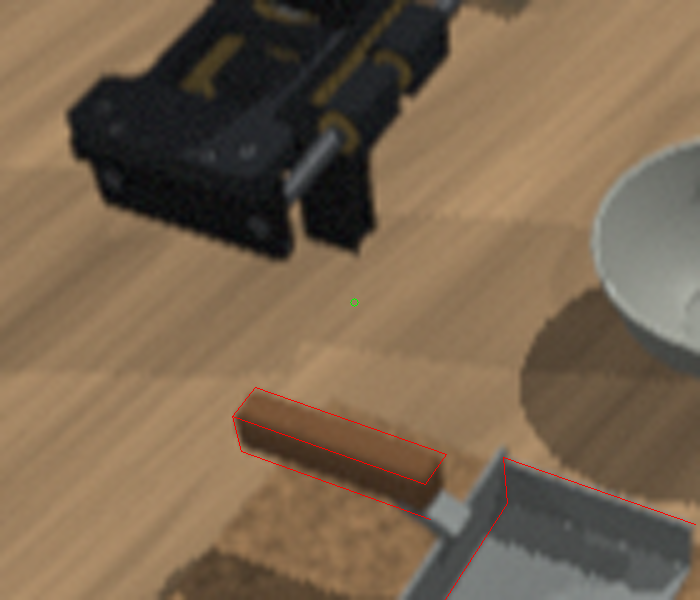

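```bash
cat >> h.py <<'E'
def tri(pts):
    A=[];b=[]
    for c,u,v in pts:
        R=np.array(c['R']);t=np.array(c['t']);d=R.T@np.array([(u-c['cx'])/c['f'],(v-c['cy'])/c['f'],1]);d/=np.linalg.norm(d);o=-R.T@t
        M=np.eye(3)-np.outer(d,d);A.append(M);b.append(M@o)
    X=np.linalg.lstsq(np.vstack(A),np.hstack(b),rcond=None)[0]; return X
E
python3 -c "
from h import *
np.set_printoptions(precision=4,suppress=True)
s=cam('scene');d=cam('side')
us,vs=202-70,125-60; ud,vd=193-70,172-60
S=lambda x,y:(s,us+x/5-.5,vs+y/5-.5)
D=lambda x,y:(d,ud+x/5-.5,vd+y/5-.5)
print('tip',tri([S(358,252),D(335,243)]))
print('handle rear top right(-y) corner',tri([S(243,420),D(248,565)]),'front top -y', tri([S(425,487),D(437,465)]),'front top +y',tri([S(443,460),D(418,438)]))
print('LB top',tri([S(503,458),D(385,438)]))
print('LF top',tri([S(692,530),D(548,362)]))
w=lambda X:(w2px(s,X),w2px(d,X)); 
im=cv2.imread('pics/side0.png'); cv2.imwrite('pics/tA.png',cv2.resize(im[70:170,220:350],None,fx=5,fy=5,interpolation=cv2.INTER_CUBIC))
im=cv2.imread('pics/scene0.png'); cv2.imwrite('pics/tB.png',cv2.resize(im[90:200,150:310],None,fx=5,fy=5,interpolation=cv2.INTER_CUBIC))
"
```

```text
tip [0.4985 0.1003 0.1943]
handle rear top right(-y) corner [0.4331 0.0754 0.0754] front top -y [0.5264 0.0921 0.0731] front top +y [0.5255 0.1071 0.0775]
LB top [0.5269 0.1479 0.045 ]
LF top [0.6223 0.167  0.0369]
```

View pics/tA.png

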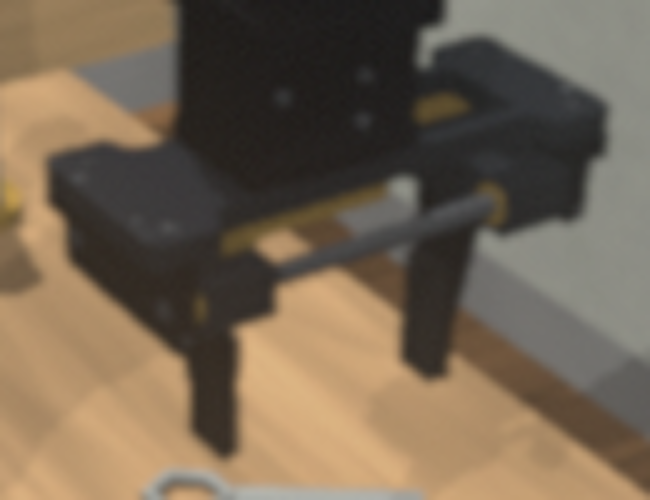

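View pics/tB.png

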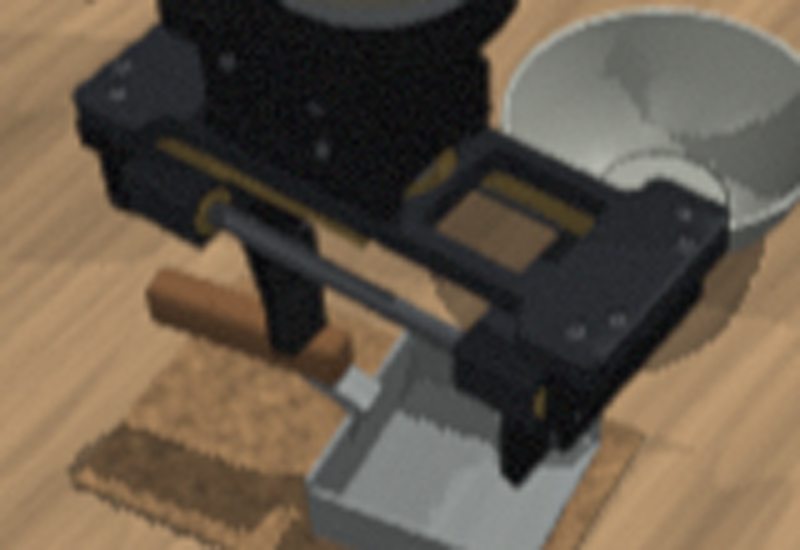

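```bash
python3 -c "
from h import *
np.set_printoptions(precision=4,suppress=True)
s=cam('scene');d=cam('side')
for a,b in [((208,160.4),(266,161)),((253.6,187),(306,145.6))]:
    X=tri([(s,*a),(d,*b)]); print(X, w2px(s,X),w2px(d,X))
"
```

```text
[ 0.6029 -0.0083  0.2205] (np.float64(207.87669244054936), np.float64(161.08214062364826)) (np.float64(265.5921622972941), np.float64(160.48701962697777))
[ 0.6985 -0.0064  0.2176] (np.float64(253.69601280810227), np.float64(186.51423346895973)) (np.float64(306.2721369967614), np.float64(145.92220004273753))
```

The fingers slipped off over the top of the handle. The triangulated fingertips sit 20–30 mm above the reported TCP, and the wrist-camera scale agrees: the pan measures about 4% too narrow. The scoop hasn't moved. I'll retry about 25 mm lower and check it in the side view before closing.

carry_out --pt "0 0 0 0 0 0" --pt "0 0 0 0 0 0" --pt "0 0 8 0 0 0" --pt "0 0 25 0 0 0" --pt "0 0 45 0 0 0" --pt "0 0 65 0 0 0" --pt "0 0 85 0 0 0" --pt "0 0 105 0 0 0" --pt "0 0 125 0 0 0" --pt "0 0 140 0 0 0" --claw 0.1

```text
time_s: 6.2
tool_pos: [0.4986, 0.0927, 0.0288]
orientation: [0.0, 0.996, 0.09, -0.001]
contact_force: [-0.5, 0.8, -0.6]
finger_gap: 0.048
```

```bash
python3 -c "
from h import *
apply([0,0,140,0,0,0]); st(); s=cam('scene');d=cam('side');crop(d,140,100,290,250,4,'d4');crop(s,150,80,300,220,4,'s4'); cam('wrist','w4')"
```

```text
t 6.2 tcp [0.4986 0.0927 0.0288] ypr [10.4  0.1 -0. ] err mm [-0.9 -0.2 -2.2] F [-0.5  0.8 -0.6] gap 0.048 q [-0.342, 0.193, 0.078, 1.99, -0.018, 0.961, -1.646]
```

View pics/d4.png

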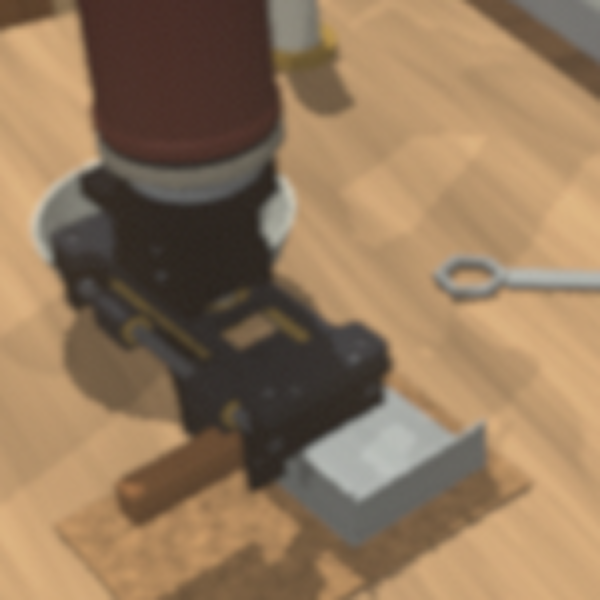

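View pics/s4.png

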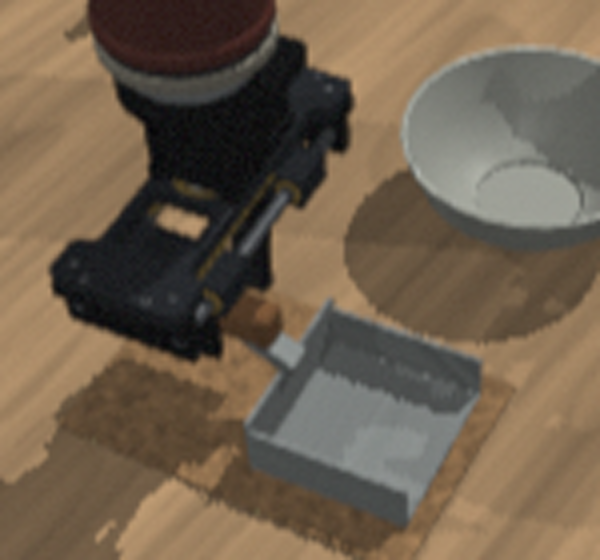

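View pics/w4.png

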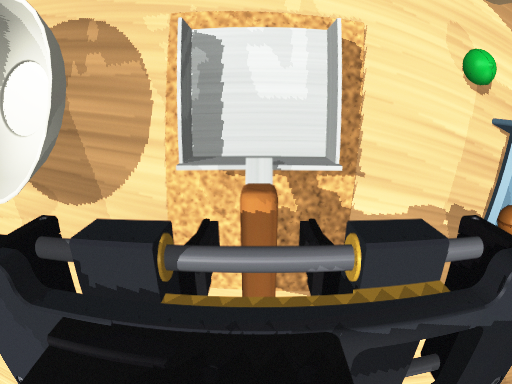

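carry_out --pt "0 0 0 0 0 0" --pt "0 0 0 0 0 0" --pt "0 0 0 0 0 0" --pt "0 0 0 0 0 0" --pt "0 0 0 0 0 0" --pt "0 0 0 0 0 0" --pt "0 0 0 0 0 0" --pt "0 0 0 0 0 0" --pt "0 0 0 0 0 0" --pt "0 0 0 0 0 0" --claw -1 --force 60

```text
time_s: 7.35
tool_pos: [0.4996, 0.0929, 0.031]
orientation: [-0.0, 0.996, 0.09, 0.0]
contact_force: [-1.7, -0.3, 5.2]
finger_gap: 0.0198
```

```bash
python3 -c "
from h import *
st(); cam('wrist','w5')"
```

```text
t 7.35 tcp [0.4996 0.0929 0.031 ] ypr [10.4 -0.   0. ] err mm [ 0.1 -0.  -0. ] F [-1.7 -0.3  5.2] gap 0.0198 q [-0.342, 0.191, 0.078, 1.987, -0.018, 0.964, -1.646]
```

View pics/w5.png

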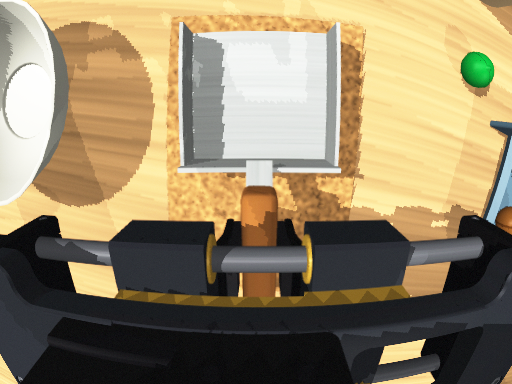

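Gripped: the gap is 19.8 mm against a 20 mm handle. Lifting.

carry_out --pt "0 0 -2 0 0 0" --pt "0 0 -8 0 0 0" --pt "0 0 -18 0 0 0" --pt "0 0 -32 0 0 0" --pt "0 0 -48 0 0 0" --pt "0 0 -66 0 0 0" --pt "0 0 -84 0 0 0" --pt "0 0 -100 0 0 0" --pt "0 0 -115 0 0 0" --pt "0 0 -120 0 0 0"

```text
time_s: 8.4
tool_pos: [0.5005, 0.0932, 0.1533]
orientation: [-0.0, 0.996, 0.09, 0.002]
contact_force: [-0.6, -0.5, -1.2]
finger_gap: 0.0191
```

```bash
python3 -c "
from h import *
apply([0,0,-120,0,0,0]); st(); w=cam('wrist','w6');cam('side','d6');cam('scene','s6'); plan([.5377,-.3868,.15],Rtool(86.95),20,ease=False)"
```

```text
t 8.4 tcp [0.5005 0.0932 0.1533] ypr [10.3 -0.2  0. ] err mm [1.  0.2 2.3] F [-0.6 -0.5 -1.2] gap 0.0191 q [-0.349, 0.065, 0.081, 1.855, -0.006, 1.218, -1.656]
delta [-48.6 478.8   1. ] [ 0.     0.    -1.337]
[[-2, 24, 0, 0.0, 0.0, -0.07], [-5, 48, 0, 0.0, 0.0, -0.13], [-7, 72, 0, 0.0, 0.0, -0.2], [-10, 96, 0, 0.0, 0.0, -0.27], [-12, 120, 0, 0.0, 0.0, -0.33], [-15, 144, 0, 0.0, 0.0, -0.4], [-17, 168, 0, 0.0, 0.0, -0.47], [-19, 192, 0, 0.0, 0.0, -0.53], [-22, 215, 0, 0.0, 0.0, -0.6], [-24, 239, 0, 0.0, 0.0, -0.67], [-27, 263, 1, 0.0, 0.0, -0.74], [-29, 287, 1, 0.0, 0.0, -0.8], [-32, 311, 1, 0.0, 0.0, -0.87], [-34, 335, 1, 0.0, 0.0, -0.94], [-36, 359, 1, 0.0, 0.0, -1.0], [-39, 383, 1, 0.0, 0.0, -1.07], [-41, 407, 1, 0.0, 0.0, -1.14], [-44, 431, 1, 0.0, 0.0, -1.2], [-46, 455, 1, 0.0, 0.0, -1.27], [-49, 479, 1, 0.0, 0.0, -1.34]]
```

View pics/w6.png

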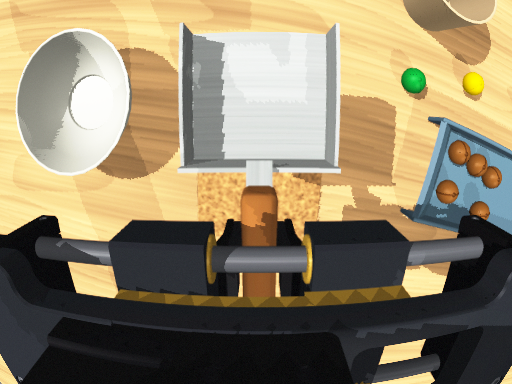

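View pics/d6.png

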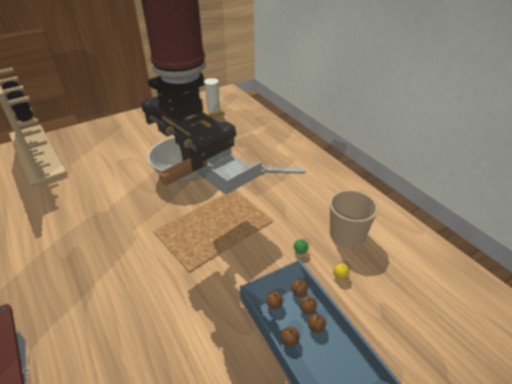

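carry_out --pt "-1 12 0 0 0 -0.03" --pt "-3 35 0 0 0 -0.1" --pt "-6 65 0 0 0 -0.18" --pt "-10 98 0 0 0 -0.27" --pt "-13 131 0 0 0 -0.36" --pt "-17 164 0 0 0 -0.45" --pt "-20 197 0 0 0 -0.54" --pt "-23 230 0 0 0 -0.63" --pt "-26 260 0 0 0 -0.72" --pt "-29 287 1 0 0 -0.8"

```text
time_s: 9.55
tool_pos: [0.5219, -0.1962, 0.1488]
orientation: [-0.0, 0.881, 0.472, -0.001]
contact_force: [0.9, 0.6, -2.0]
finger_gap: 0.019
```

```bash
python3 -c "
from h import *
apply([-29,287,1,0,0,-.8]); st(); plan([.5377,-.3868,.10],Rtool(86.95),10,ease=False)"
```

```text
t 9.55 tcp [ 0.5219 -0.1962  0.1488] ypr [56.4  0.   0.1] err mm [-0.6 -1.6 -1.2] F [ 0.9  0.6 -2. ] gap 0.019 q [0.011, 0.17, 0.301, 1.757, -0.053, 1.224, -0.26]
delta [-151.3  119.5   50. ] [ 0.     0.    -0.537]
[[-15, 12, 5, 0.0, 0.0, -0.05], [-30, 24, 10, 0.0, 0.0, -0.11], [-45, 36, 15, 0.0, 0.0, -0.16], [-61, 48, 20, 0.0, 0.0, -0.21], [-76, 60, 25, 0.0, 0.0, -0.27], [-91, 72, 30, 0.0, 0.0, -0.32], [-106, 84, 35, 0.0, 0.0, -0.38], [-121, 96, 40, 0.0, 0.0, -0.43], [-136, 108, 45, 0.0, 0.0, -0.48], [-151, 120, 50, 0.0, 0.0, -0.54]]
```

carry_out --pt "-25 20 0 0 0 -0.09" --pt "-48 38 0 0 0 -0.17" --pt "-70 55 2 0 0 -0.25" --pt "-92 72 6 0 0 -0.33" --pt "-113 89 12 0 0 -0.4" --pt "-130 103 20 0 0 -0.46" --pt "-143 113 30 0 0 -0.51" --pt "-150 118 40 0 0 -0.53" --pt "-151 120 47 0 0 -0.54" --pt "-151 120 50 0 0 -0.54"

```text
time_s: 10.55
tool_pos: [0.5376, -0.3863, 0.0979]
orientation: [-0.001, 0.725, 0.689, -0.0]
contact_force: [-0.5, 0.2, -1.7]
finger_gap: 0.0195
```

```bash
python3 -c "
from h import *
apply([-151,120,50,0,0,-.54]); st(); s=cam('scene');d=cam('side'); crop(s,0,200,200,384,4,'s7');crop(d,250,230,450,384,4,'d7'); cam('wrist','w7')"
```

```text
t 10.55 tcp [ 0.5376 -0.3863  0.0979] ypr [87.1 -0.1  0.1] err mm [-0.7  0.5 -2.1] F [-0.5  0.2 -1.7] gap 0.0195 q [0.313, 0.425, 0.321, 1.552, -0.14, 1.19, 0.61]
```

View pics/s7.png

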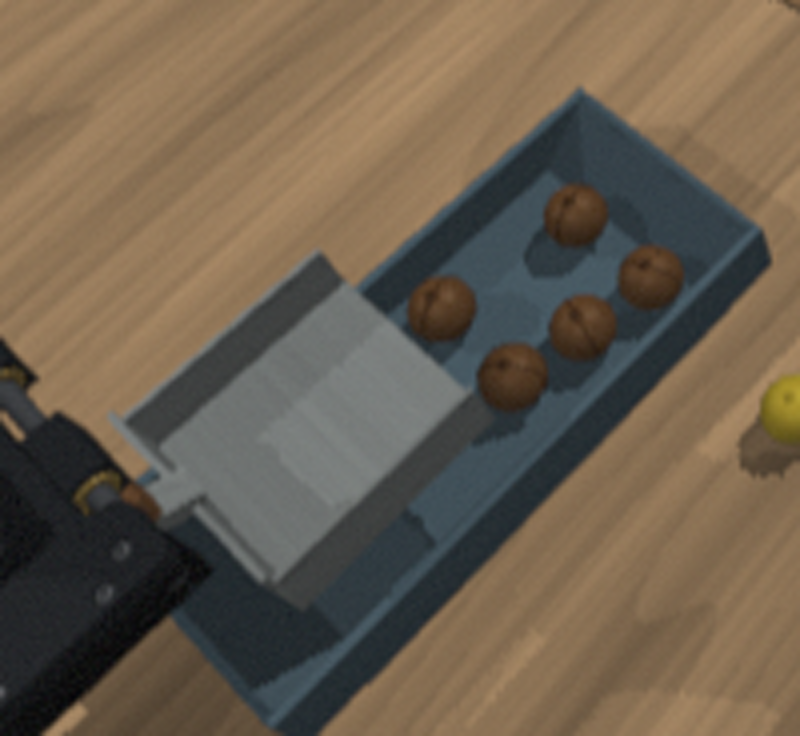

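View pics/d7.png

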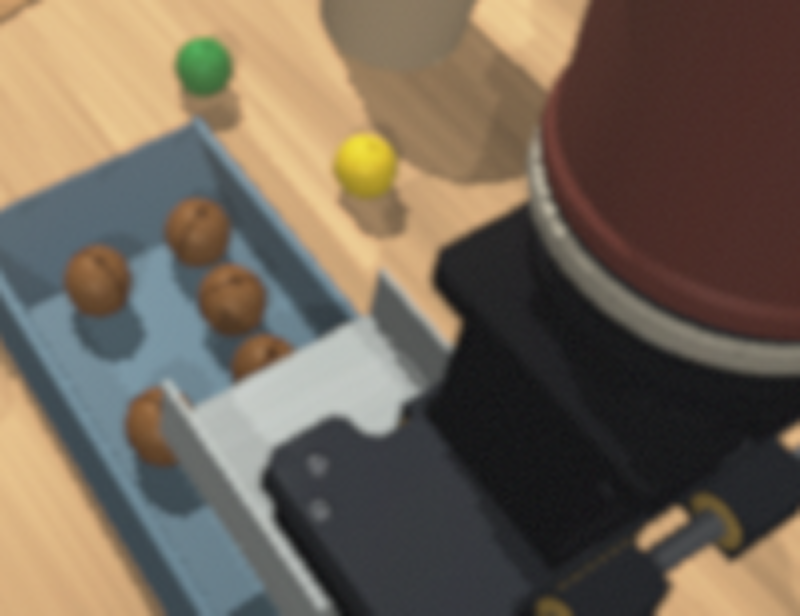

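View pics/w7.png

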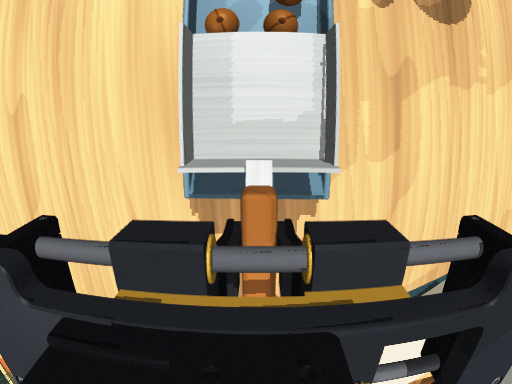

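```bash
python3 -c "
from h import *
np.set_printoptions(precision=4,suppress=True)
s=cam('scene');d=cam('side');o=get_obs();c0=np.array([.545,-.2495]);a=np.radians(-3.05)
R2=np.array([[np.cos(a),np.sin(a)],[-np.sin(a),np.cos(a)]])
def df(X): return R2@(X[:2]-c0)
X=tri([(s,79.5-.4,263-.4),(d,291.6,324.6)]);print('LF',X,df(X))
X=tri([(s,118.4,297.1),(d,345.9,297.6)]);print('RF',X,df(X)); print(df(o['tool_pos']),o['tool_pos'])
w=cam('wrist')
for u in [(185,197),(329,197)]: X=wpx2w(w,*u,.02);print('dish end W',X,df(X))
"
```

```text
LF [ 0.4936 -0.2505  0.1063] [-0.0513 -0.0038]
RF [ 0.5963 -0.2555  0.1029] [ 0.0516 -0.0033]
[ 0.001  -0.1369] [ 0.5387 -0.3863  0.1002]
dish end W [ 0.465  -0.3909  0.02  ] [-0.0724 -0.1455]
dish end W [ 0.6074 -0.3981  0.02  ] [ 0.0702 -0.1451]
```

Pan is centred in the dish: wall fronts at x −51/+52 mm, lip at y −3.5 mm. Lowering with a 2° nose-down tilt, then feeling for the floor.

carry_out --pt "0 0 4 0 -0.01 0" --pt "0 0 12 0 -0.02 0" --pt "0 0 21 0 -0.03 0" --pt "0 0 30 0 -0.035 0" --pt "0 0 39 0 -0.035 0" --pt "0 0 47 0 -0.035 0" --pt "0 0 53 0 -0.035 0" --pt "0 0 56 0 -0.035 0" --pt "0 0 57 0 -0.035 0" --pt "0 0 57 0 -0.035 0"

```text
time_s: 11.85
tool_pos: [0.5383, -0.387, 0.0428]
orientation: [0.012, 0.725, 0.689, -0.013]
contact_force: [-0.4, 0.6, -1.5]
finger_gap: 0.0196
```

```bash
python3 -c "
from h import *
apply([0,0,57,0,-.035,0]); st(); s=cam('scene'); crop(s,0,200,200,384,4,'s8')"
```

```text
t 11.85 tcp [ 0.5383 -0.387   0.0428] ypr [87.1  2.  -0. ] err mm [ 0.  -0.2 -0.2] F [-0.4  0.6 -1.5] gap 0.0196 q [0.295, 0.461, 0.317, 1.625, -0.125, 1.061, 0.589]
```

View pics/s8.png

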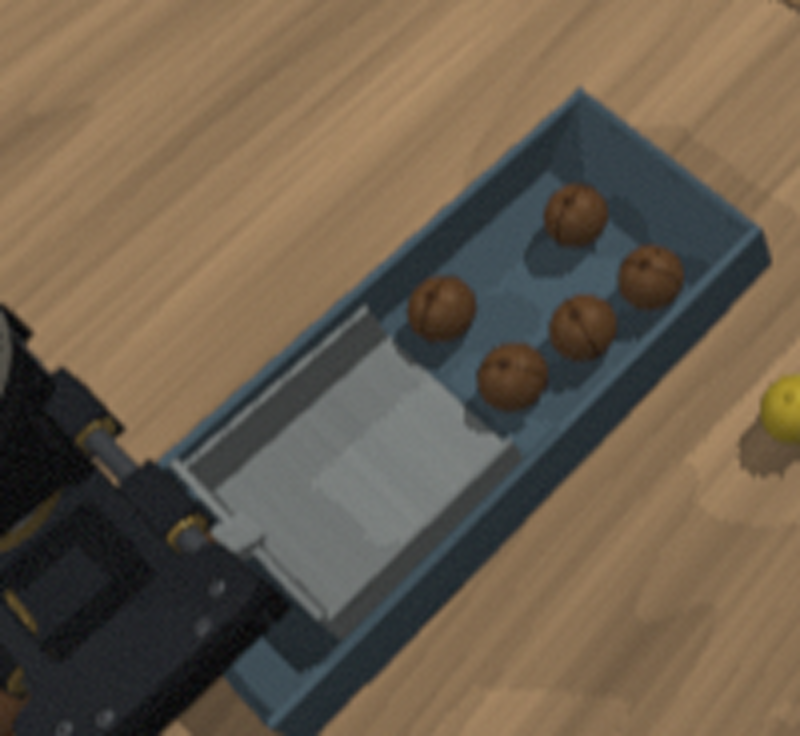

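carry_out --pt "0 0 1 0 0 0" --pt "0 0 1.5 0 0 0" --pt "0 0 2 0 0 0" --pt "0 0 2.5 0 0 0" --pt "0 0 3 0 0 0" --pt "0 0 3.5 0 0 0" --pt "0 0 4 0 0 0" --pt "0 0 4 0 0 0" --pt "0 0 4 0 0 0" --pt "0 0 4 0 0 0"

```text
time_s: 12.9
tool_pos: [0.5383, -0.3872, 0.0389]
orientation: [0.012, 0.725, 0.689, -0.013]
contact_force: [-0.3, -2.2, 1.8]
finger_gap: 0.0195
```

```bash
python3 -c "
from h import *
apply([0,0,4,0,0,0]); st()"
```

```text
t 12.9 tcp [ 0.5383 -0.3872  0.0389] ypr [87.1  2.  -0. ] err mm [ 0.  -0.3 -0.1] F [-0.3 -2.2  1.8] gap 0.0195 q [0.296, 0.465, 0.316, 1.628, -0.126, 1.054, 0.59]
```

carry_out --pt "4 0 0 0 0 0" --pt "12 0 -0.5 0 0 0" --pt "21 0 -1 0 0 0" --pt "31 0 -1 0 0 0" --pt "41 0 -1.5 0 0 0" --pt "51 0 -2 0 0 0" --pt "61 0 -2 0 0 0" --pt "71 0 -2.5 0 0 0" --pt "80 0 -3 0 0 0" --pt "85 0 -3 0 0 0"

```text
time_s: 13.9
tool_pos: [0.5427, -0.3008, 0.0387]
orientation: [0.012, 0.724, 0.689, -0.013]
contact_force: [-0.6, -3.1, 1.5]
finger_gap: 0.0193
```

```bash
python3 -c "
from h import *
apply([85,0,-3,0,0,0]); st(); s=cam('scene'); crop(s,0,200,200,384,4,'s9');d=cam('side'); crop(d,220,220,420,384,4,'d9')"
```

```text
t 13.9 tcp [ 0.5427 -0.3008  0.0387] ypr [87.2  2.  -0. ] err mm [ 0.2  1.2 -0.3] F [-0.6 -3.1  1.5] gap 0.0193 q [0.174, 0.386, 0.296, 1.734, -0.092, 1.024, 0.447]
```

View pics/s9.png

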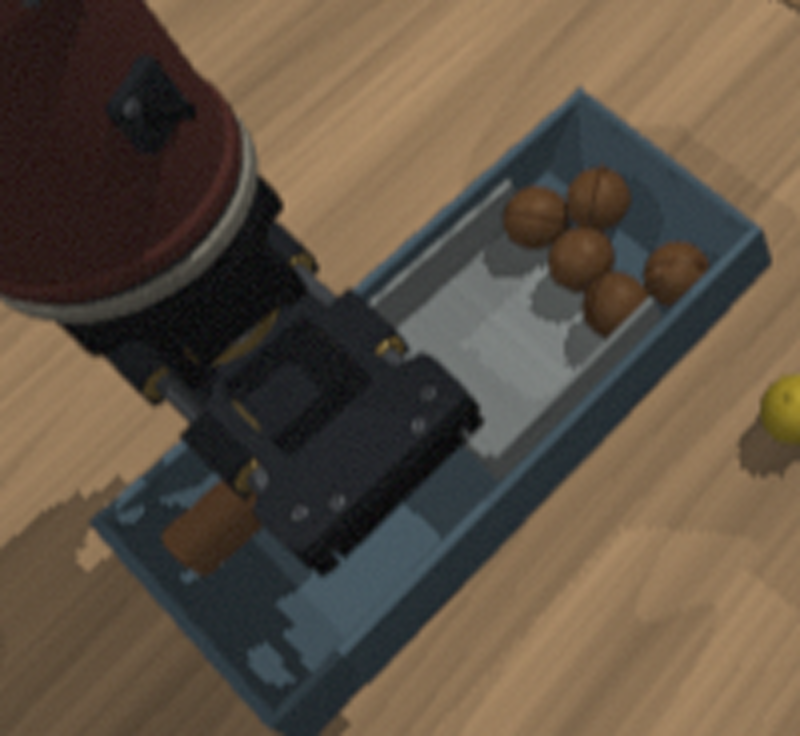

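View pics/d9.png

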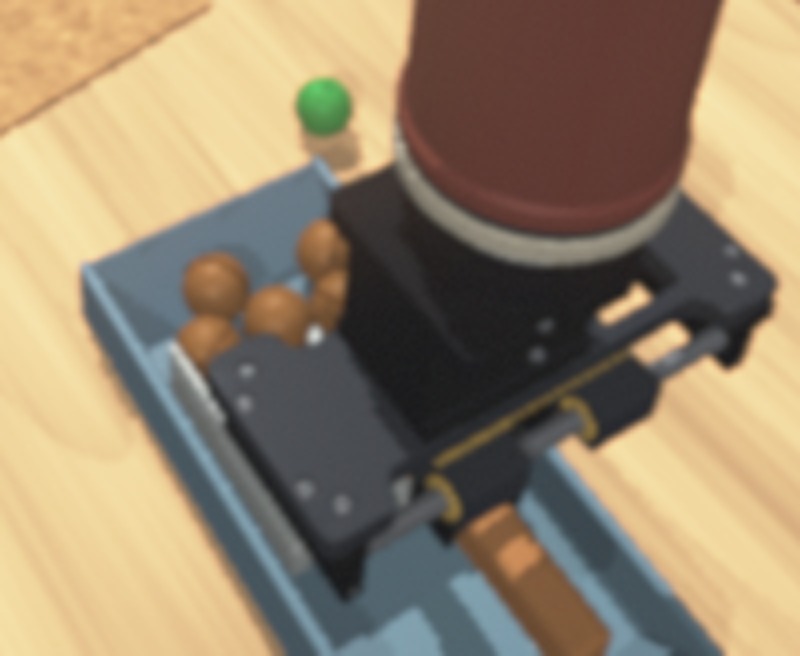

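Three or four nuts are on or at the lip. Pushing the last 21 mm to the end slope.

carry_out --pt "2 0 0 0 0 0" --pt "5 0 0 0 0 0" --pt "8 0 0 0 0 0" --pt "11 0 -0.5 0 0 0" --pt "14 0 -0.5 0 0 0" --pt "17 0 -0.5 0 0 0" --pt "19 0 -1 0 0 0" --pt "20 0 -1 0 0 0" --pt "20 0 -1 0 0 0" --pt "20 0 -1 0 0 0"

```text
time_s: 15.0
tool_pos: [0.5433, -0.2817, 0.0387]
orientation: [0.012, 0.724, 0.689, -0.013]
contact_force: [-0.1, -0.7, 0.2]
finger_gap: 0.0197
```

```bash
python3 -c "
from h import *
apply([20,0,-1,0,0,0]); st(); s=cam('scene'); crop(s,0,200,200,384,4,'s10');d=cam('side'); crop(d,220,220,420,384,4,'d10')"
```

```text
t 15.0 tcp [ 0.5433 -0.2817  0.0387] ypr [87.1  2.   0. ] err mm [-0.2  0.4 -0.6] F [-0.1 -0.7  0.2] gap 0.0197 q [0.147, 0.371, 0.29, 1.754, -0.084, 1.02, 0.412]
```

View pics/s10.png

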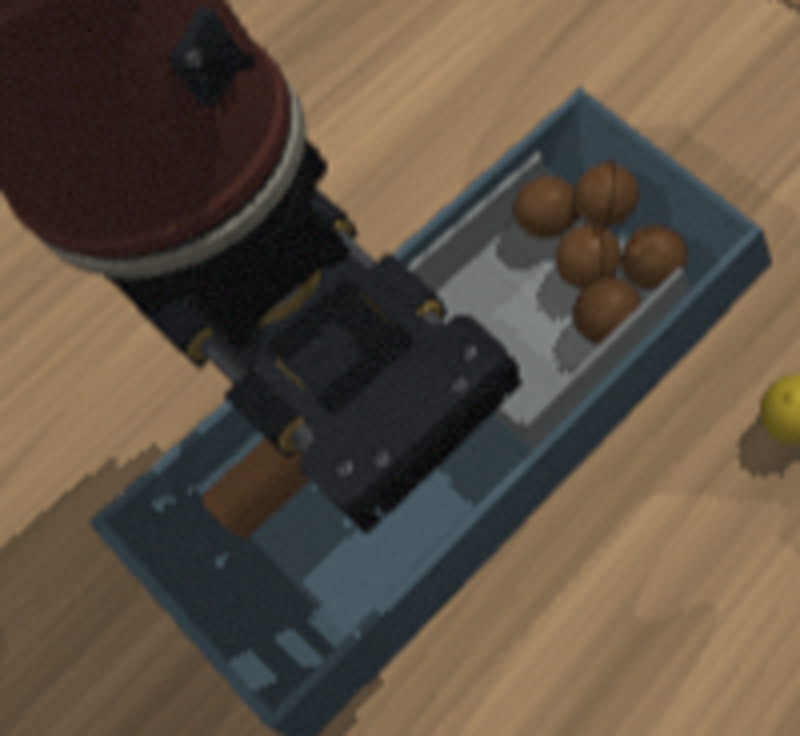

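View pics/d10.png

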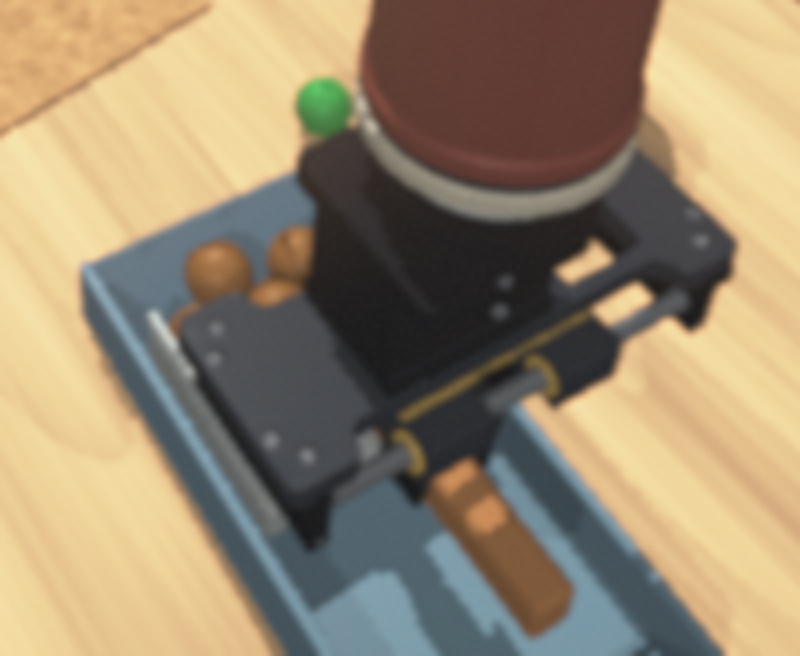

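All five nuts look to be in the pan. Next I tilt the nose up, pivoting about the pan's rear edge.

```bash
cat >> h.py <<'E'
OFF=np.array([.085,0,.0285])  # scoop origin in tool frame
def spose():
    p,R=getcmd(); return p+R@OFF, R@np.diag([1.,-1,-1])
def wp(points,base=None):
    # points: list of (tool pos, tool R); prints rows
    p,R=base or getcmd(); out=[]
    for tp,tR in points:
        dp=R.T@(tp-p)*1000; rv=Rn.from_matrix(R.T@tR).as_rotvec()
        out.append([round(float(x),0 if abs(x)>5 else 1)+0.0 for x in dp]+[round(float(x),2)+0.0 for x in rv])
    print('rows',out); return out
def pivot(pt_scoop,newR_scoop,shift=(0,0,0)):
    O,Rs=spose(); w=O+Rs@np.array(pt_scoop)+np.array(shift)
    On=w-newR_scoop@np.array(pt_scoop); Rt=newR_scoop@np.diag([1.,-1,-1]); return On-Rt@OFF,Rt
def Rs(y,p,r=0): return Rn.from_euler('ZYX',[y,p,r],degrees=True).as_matrix()
E
python3 -c "
from h import *
P=[]
for i in range(1,11):
    s=i/10; s=s*s*(3-2*s)
    P.append(pivot([-.05,0,0],Rs(87.1,2-16*s),(0,-.002*s,.006*s)))
wp(P)"
```

```text
rows [[-0.3, 0.0, 0.1, 0.0, 0.01, 0.0], [-1.0, 0.0, 0.4, 0.0, 0.03, 0.0], [-2.1, 0.0, 0.9, 0.0, 0.06, 0.0], [-3.4, 0.0, 1.5, 0.0, 0.1, 0.0], [-4.7, 0.0, 2.2, 0.0, 0.14, 0.0], [-6.0, 0.0, 2.9, 0.0, 0.18, 0.0], [-7.0, 0.1, 3.6, 0.0, 0.22, 0.0], [-8.0, 0.1, 4.2, 0.0, 0.25, 0.0], [-9.0, 0.1, 4.7, 0.0, 0.27, 0.0], [-9.0, 0.1, 4.8, 0.0, 0.28, 0.0]]
```

carry_out --pt "0 0 0 0 0.01 0" --pt "-1 0 0.5 0 0.03 0" --pt "-2 0 1 0 0.06 0" --pt "-3.5 0 1.5 0 0.1 0" --pt "-5 0 2 0 0.14 0" --pt "-6 0 2.5 0 0.18 0" --pt "-7 0 3 0 0.22 0" --pt "-8 0 3.5 0 0.25 0" --pt "-9 0 4 0 0.27 0" --pt "-9 0 4 0 0.28 0"

```text
time_s: 16.1
tool_pos: [0.5425, -0.2918, 0.0348]
orientation: [-0.085, 0.719, 0.684, 0.089]
contact_force: [-0.5, -0.2, -2.1]
finger_gap: 0.0195
```

```bash
python3 -c "
from h import *
apply([-9,0,4,0,.28,0]); st(); s=cam('scene'); crop(s,0,200,200,384,4,'s11')
P=[]
for i in range(1,11):
    s=i/10; s=s*s*(3-2*s)
    P.append(pivot([0,0,0],Rs(87.1,-14-4*s),(0,-.02*s,.12*s)))
wp(P)
"
```

```text
t 16.1 tcp [ 0.5425 -0.2918  0.0348] ypr [ 87.1 -14.1   0. ] err mm [-0.5 -0.6 -0.9] F [-0.5 -0.2 -2.1] gap 0.0195 q [0.38, 0.493, 0.241, 1.611, -0.346, 1.204, 0.699]
rows [[0.2, 0.0, -3.3, 0.0, 0.0, 0.0], [0.8, 0.0, -12.0, 0.0, 0.01, 0.0], [1.7, 0.2, -25.0, 0.0, 0.01, 0.0], [2.8, 0.3, -41.0, 0.0, 0.02, 0.0], [3.9, 0.4, -58.0, 0.0, 0.03, 0.0], [5.0, 0.6, -75.0, 0.0, 0.04, 0.0], [6.0, 0.7, -90.0, 0.0, 0.05, 0.0], [7.0, 0.8, -103.0, 0.0, 0.06, 0.0], [8.0, 0.9, -112.0, 0.0, 0.07, 0.0], [8.0, 0.9, -115.0, 0.0, 0.07, 0.0]]
```

View pics/s11.png

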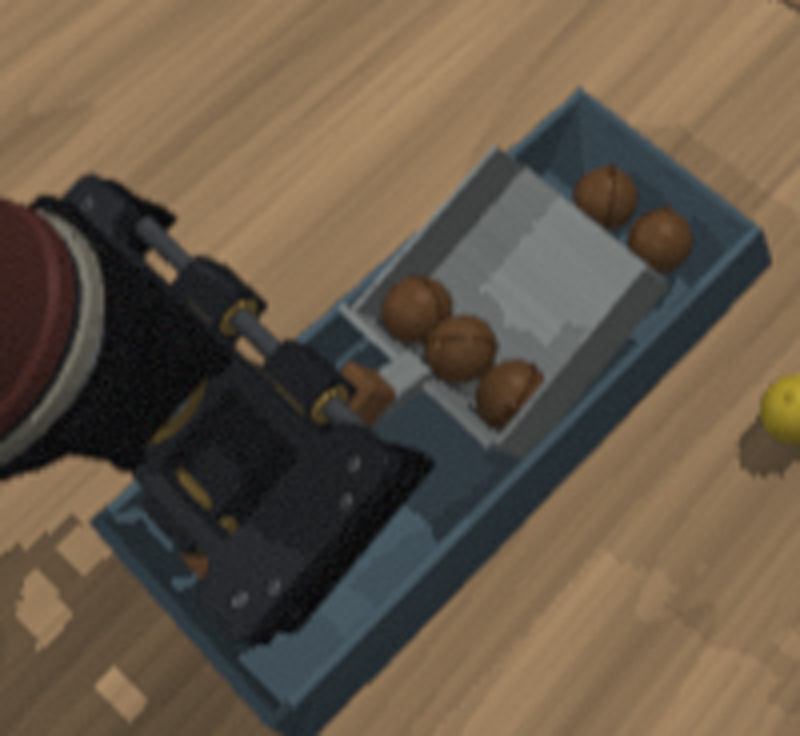

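Three nuts lie against the scoop's back wall and two stay in the dish, which is enough. Lifting.

carry_out --pt "0 0 -3 0 0 0" --pt "1 0 -12 0 0.01 0" --pt "2 0 -25 0 0.01 0" --pt "3 0 -41 0 0.02 0" --pt "4 0 -58 0 0.03 0" --pt "5 1 -75 0 0.04 0" --pt "6 1 -90 0 0.05 0" --pt "7 1 -103 0 0.06 0" --pt "8 1 -112 0 0.07 0" --pt "8 1 -115 0 0.07 0"

```text
time_s: 17.15
tool_pos: [0.5433, -0.3122, 0.1505]
orientation: [-0.107, 0.716, 0.681, 0.114]
contact_force: [0.9, -0.5, -3.5]
finger_gap: 0.0194
```

```bash
python3 -c "
from h import *
apply([8,1,-115,0,.07,0]); st(); s=cam('scene','s12'); print(spose()[0])
L=[json.loads(l) for l in open('log.txt')]
# fit kinematics: z-y-z-y-z-y-z with offsets
from scipy.optimize import least_squares
def fk(q,k,sg):
    T=np.eye(4)
    def tr(x,y,z):
        M=np.eye(4);M[:3,3]=[x,y,z];return M
    def rot(ax,a):
        M=np.eye(4);M[:3,:3]=Rn.from_euler(ax,a).as_matrix();return M
    return None
"
```

```text
t 17.15 tcp [ 0.5433 -0.3122  0.1505] ypr [ 87.1 -18.   -0.1] err mm [ 0.3 -0.9  1.4] F [ 0.9 -0.5 -3.5] gap 0.0194 q [0.435, 0.456, 0.258, 1.43, -0.368, 1.467, 0.704]
[ 0.54750303 -0.22176174  0.14838608]
```

View pics/s12.png

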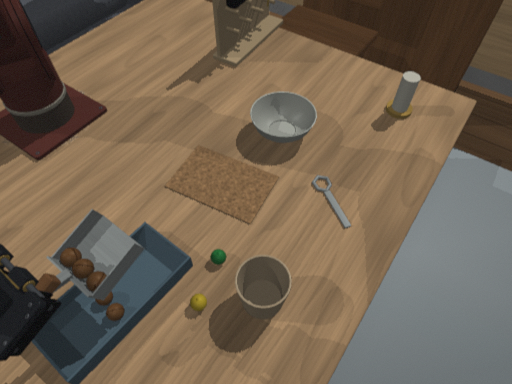

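```bash
cat > carry.py <<'E'
from h import *
from scipy.interpolate import CubicSpline
import sys
K=np.array([[.543,-.3113,.149,87.1,-18],[.553,-.13,.155,73,-18],[.525,.06,.155,54,-18],[.447,.258,.150,30,-14]])
cs=CubicSpline([0,1/3,2/3,1],K,bc_type='natural')
N=30
def s(i): 
    t=i/N; # trapezoid with ramps 20%
    a=.2; v=1/(1-a)
    return v*t*t/(2*a) if t<a else (v*(t-a/2) if t<1-a else 1-v*(1-t)**2/(2*a))
k=int(sys.argv[1])
wp([(c[:3],Rtool(c[3],c[4])) for c in [cs(s(i)) for i in range(10*k+1,10*k+11)]])
E
python3 carry.py 0
```

```text
rows [[1.8, 0.1, 0.7, 0.0, 0.0, 0.0], [7.0, 0.3, 2.2, 0.0, 0.0, 0.01], [16.0, 0.7, 4.7, -0.01, 0.0, 0.02], [29.0, 1.2, 8.0, -0.01, 0.0, 0.04], [45.0, 1.9, 13.0, -0.02, 0.0, 0.06], [65.0, 2.5, 19.0, -0.03, 0.0, 0.08], [87.0, 3.0, 25.0, -0.04, 0.0, 0.11], [109.0, 3.2, 31.0, -0.05, 0.0, 0.14], [131.0, 2.9, 38.0, -0.06, 0.0, 0.17], [152.0, 2.2, 44.0, -0.07, 0.0, 0.2]]
```

carry_out --pt "2 0 1 0 0 0" --pt "7 0 2 0 0 0.01" --pt "16 1 5 -0.01 0 0.02" --pt "29 1 8 -0.01 0 0.04" --pt "45 2 13 -0.02 0 0.06" --pt "65 2.5 19 -0.03 0 0.08" --pt "87 3 25 -0.04 0 0.11" --pt "109 3 31 -0.05 0 0.14" --pt "131 3 38 -0.06 0 0.17" --pt "152 2 44 -0.07 0 0.2"

```text
time_s: 18.2
tool_pos: [0.5526, -0.1511, 0.1538]
orientation: [-0.094, 0.783, 0.601, 0.126]
contact_force: [1.0, 0.5, -2.1]
finger_gap: 0.0195
```

```bash
python3 -c "
from h import *
apply([152,2,44,-.07,0,.2]); st()"; python3 carry.py 1
```

```text
t 18.2 tcp [ 0.5526 -0.1511  0.1538] ypr [ 75.  -18.1  -0.3] err mm [-0.3  2.4 -0.6] F [ 1.   0.5 -2.1] gap 0.0195 q [0.227, 0.237, 0.213, 1.706, -0.378, 1.277, 0.298]
rows [[22.0, -6.0, 6.0, -0.01, 0.0, 0.03], [43.0, -13.0, 13.0, -0.02, 0.0, 0.07], [64.0, -20.0, 20.0, -0.03, 0.0, 0.1], [85.0, -28.0, 26.0, -0.04, 0.0, 0.14], [106.0, -37.0, 33.0, -0.05, 0.0, 0.18], [127.0, -47.0, 40.0, -0.07, 0.0, 0.22], [148.0, -58.0, 47.0, -0.08, 0.0, 0.26], [169.0, -70.0, 54.0, -0.1, 0.0, 0.3], [189.0, -82.0, 61.0, -0.11, 0.0, 0.35], [210.0, -96.0, 68.0, -0.12, -0.01, 0.4]]
```

carry_out --pt "22 -6 6 -0.01 0 0.03" --pt "43 -13 13 -0.02 0 0.07" --pt "64 -20 20 -0.03 0 0.1" --pt "85 -28 26 -0.04 0 0.14" --pt "106 -37 33 -0.05 0 0.18" --pt "127 -47 40 -0.07 0 0.22" --pt "148 -58 47 -0.08 0 0.26" --pt "169 -70 54 -0.1 0 0.3" --pt "189 -82 61 -0.11 0 0.35" --pt "210 -96 68 -0.12 -0.01 0.4"

```text
time_s: 19.2
tool_pos: [0.5159, 0.086, 0.1537]
orientation: [-0.067, 0.892, 0.425, 0.136]
contact_force: [-0.2, 0.4, -2.1]
finger_gap: 0.0193
```

```bash
python3 -c "
from h import *
apply([210,-96,68,-.12,-.01,.4]); st()"; python3 carry.py 2
```

```text
t 19.2 tcp [0.5159 0.086  0.1537] ypr [ 50.9 -17.5   0.3] err mm [-1.5  1.3 -0.8] F [-0.2  0.4 -2.1] gap 0.0193 q [-0.074, -0.057, -0.004, 2.017, -0.268, 0.988, -0.634]
rows [[13.0, -22.0, 4.6, -0.02, 0.0, 0.04], [26.0, -44.0, 9.0, -0.03, -0.01, 0.09], [38.0, -68.0, 14.0, -0.05, -0.02, 0.14], [50.0, -91.0, 18.0, -0.06, -0.03, 0.2], [61.0, -113.0, 23.0, -0.08, -0.04, 0.24], [69.0, -131.0, 26.0, -0.09, -0.05, 0.28], [76.0, -145.0, 29.0, -0.09, -0.05, 0.31], [81.0, -156.0, 31.0, -0.1, -0.06, 0.34], [84.0, -162.0, 32.0, -0.1, -0.06, 0.35], [85.0, -164.0, 32.0, -0.1, -0.06, 0.35]]
```

carry_out --pt "13 -22 5 -0.02 0 0.04" --pt "26 -44 9 -0.03 -0.01 0.09" --pt "38 -68 14 -0.05 -0.02 0.14" --pt "50 -91 18 -0.06 -0.03 0.2" --pt "61 -113 23 -0.08 -0.04 0.24" --pt "69 -131 26 -0.09 -0.05 0.28" --pt "76 -145 29 -0.09 -0.05 0.31" --pt "81 -156 31 -0.1 -0.06 0.34" --pt "84 -162 32 -0.1 -0.06 0.35" --pt "85 -164 32 -0.1 -0.06 0.35"

```text
time_s: 20.2
tool_pos: [0.4456, 0.259, 0.1494]
orientation: [-0.033, 0.958, 0.259, 0.117]
contact_force: [0.3, 0.0, -3.0]
finger_gap: 0.0196
```

```bash
python3 -c "
from h import *
apply([85,-164,32,-.1,-.06,.35]); st(); s=cam('scene');d=cam('side'); crop(s,150,50,350,220,4,'s13');crop(d,80,90,280,250,4,'d13'); cam('wrist','w13'); O,R=spose(); print(O,O+R@[.05,0,0])"
```

```text
t 20.2 tcp [0.4456 0.259  0.1494] ypr [ 30.3 -13.9   0.2] err mm [-1.1  0.7 -0.7] F [ 0.3  0.  -3. ] gap 0.0196 q [-0.249, -0.096, -0.356, 2.043, -0.021, 0.946, -1.639]
[0.52393089 0.30322181 0.14297696] [0.56587049 0.32762172 0.15504817]
```

View pics/s13.png

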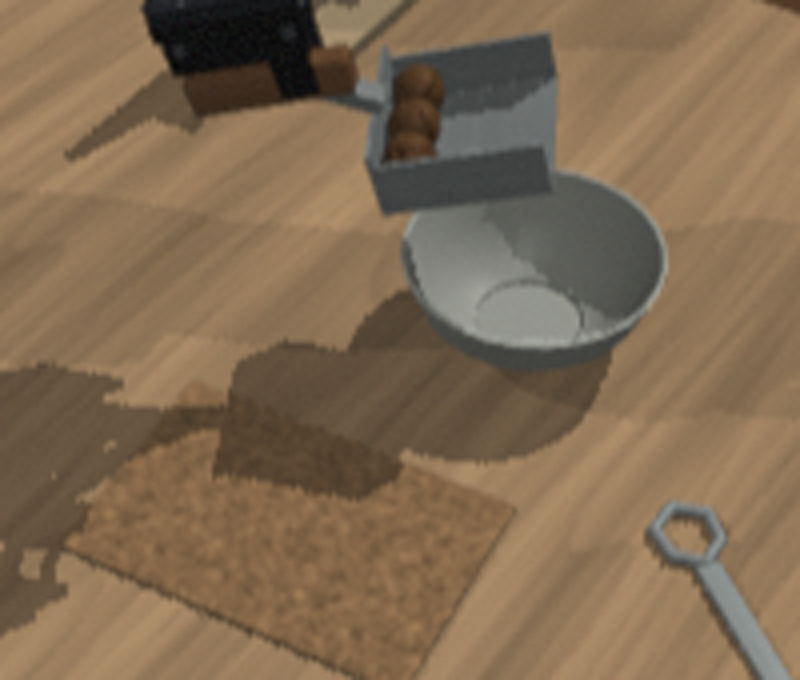

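View pics/d13.png

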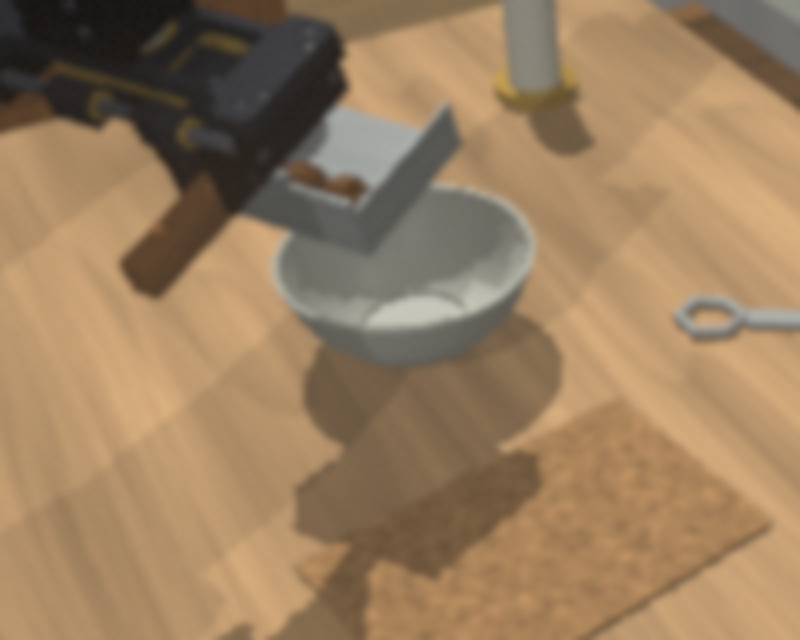

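View pics/w13.png

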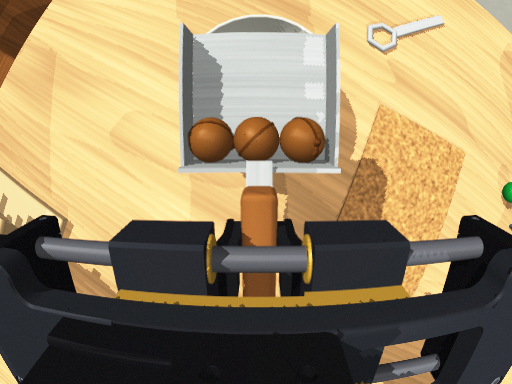

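The scoop is over the bowl with three nuts in it. Tipping in two stages.

```bash
cat > pour.py <<'E'
from h import *
import sys
def lipto(lip,yaw,pitch):
    Rx=Rs(yaw,pitch); O=np.array(lip)-Rx@[.05,0,0]; Rt=Rx@np.diag([1.,-1,-1]); return O-Rt@OFF,Rt
A=np.array([.5655,.3275,.155,30.3,-14]);B=np.array([.548,.316,.115,30.3,5]);C=np.array([.520,.300,.078,30.3,32])
a,b={'1':(A,B),'2':(B,C)}[sys.argv[1]]
P=[]
for i in range(1,11):
    s=i/10; s=s*s*(3-2*s); c=a+(b-a)*s; P.append(lipto(c[:3],c[3],c[4]))
wp(P)
E
python3 pour.py 1
```

```text
rows [[-1.0, 0.1, -0.3, 0.0, -0.01, 0.0], [-2.5, 0.2, -1.1, 0.0, -0.03, 0.0], [-4.5, 0.4, -2.3, 0.0, -0.07, 0.0], [-7.0, 0.5, -3.6, 0.0, -0.12, 0.0], [-9.0, 0.7, -5.0, 0.0, -0.17, 0.0], [-11.0, 0.8, -6.0, 0.0, -0.21, 0.0], [-12.0, 1.0, -7.0, 0.0, -0.26, 0.0], [-13.0, 1.1, -8.0, 0.0, -0.3, 0.0], [-14.0, 1.2, -8.0, 0.0, -0.32, 0.0], [-14.0, 1.2, -9.0, 0.0, -0.33, 0.0]]
```

carry_out --pt "-1 0 0 0 -0.01 0" --pt "-2.5 0 -1 0 -0.03 0" --pt "-4.5 0.5 -2 0 -0.07 0" --pt "-7 0.5 -3.5 0 -0.12 0" --pt "-9 0.5 -5 0 -0.17 0" --pt "-11 1 -6 0 -0.21 0" --pt "-12 1 -7 0 -0.26 0" --pt "-13 1 -8 0 -0.3 0" --pt "-14 1 -8 0 -0.32 0" --pt "-14 1 -9 0 -0.33 0"

```text
time_s: 21.35
tool_pos: [0.4338, 0.2493, 0.1547]
orientation: [0.01, 0.965, 0.26, -0.043]
contact_force: [0.6, 0.1, -2.8]
finger_gap: 0.0191
```

```bash
python3 -c "
from h import *
apply([-14,1,-9,0,-.33,0]); st()"; python3 pour.py 2
```

```text
t 21.35 tcp [0.4338 0.2493 0.1547] ypr [30.2  5.   0.1] err mm [ 0.1 -0.1 -0.7] F [ 0.6  0.1 -2.8] gap 0.0191 q [-0.276, 0.146, -0.358, 1.773, 0.041, 1.319, -1.688]
rows [[0.0, 0.2, -0.4, 0.0, -0.01, 0.0], [-1.1, 0.2, -2.2, 0.0, -0.05, 0.0], [-2.3, 0.2, -4.7, 0.0, -0.1, 0.0], [-3.2, 0.1, -8.0, 0.0, -0.17, 0.0], [-3.7, 0.1, -11.0, 0.0, -0.24, 0.0], [-3.5, 0.0, -13.0, 0.0, -0.31, 0.0], [-2.9, 0.0, -15.0, 0.0, -0.37, 0.0], [-2.0, -0.1, -17.0, 0.0, -0.42, 0.0], [-1.2, -0.1, -18.0, 0.0, -0.46, 0.0], [-0.8, -0.1, -18.0, 0.0, -0.47, 0.0]]
```

carry_out --pt "0 0 -0.5 0 -0.01 0" --pt "-1 0 -2 0 -0.05 0" --pt "-2 0 -5 0 -0.1 0" --pt "-3 0 -8 0 -0.17 0" --pt "-3.5 0 -11 0 -0.24 0" --pt "-3.5 0 -13 0 -0.31 0" --pt "-3 0 -15 0 -0.37 0" --pt "-2 0 -17 0 -0.42 0" --pt "-1 0 -18 0 -0.46 0" --pt "-1 0 -18 0 -0.47 0"

```text
time_s: 22.35
tool_pos: [0.4344, 0.2498, 0.1724]
orientation: [0.071, 0.928, 0.251, -0.266]
contact_force: [-0.2, 0.5, -1.9]
finger_gap: 0.0193
```

```bash
python3 -c "
from h import *
apply([-1,0,-18,0,-.47,0]); st(); s=cam('scene','s14f');d=cam('side'); crop(s,150,50,350,220,4,'s14');crop(d,80,90,280,250,4,'d14')"
```

```text
t 22.35 tcp [0.4344 0.2498 0.1724] ypr [30.3 32.   0.2] err mm [ 0.3  0.1 -1.1] F [-0.2  0.5 -1.9] gap 0.0193 q [-0.362, 0.535, -0.327, 1.356, 0.078, 1.829, -1.737]
```

View pics/s14.png

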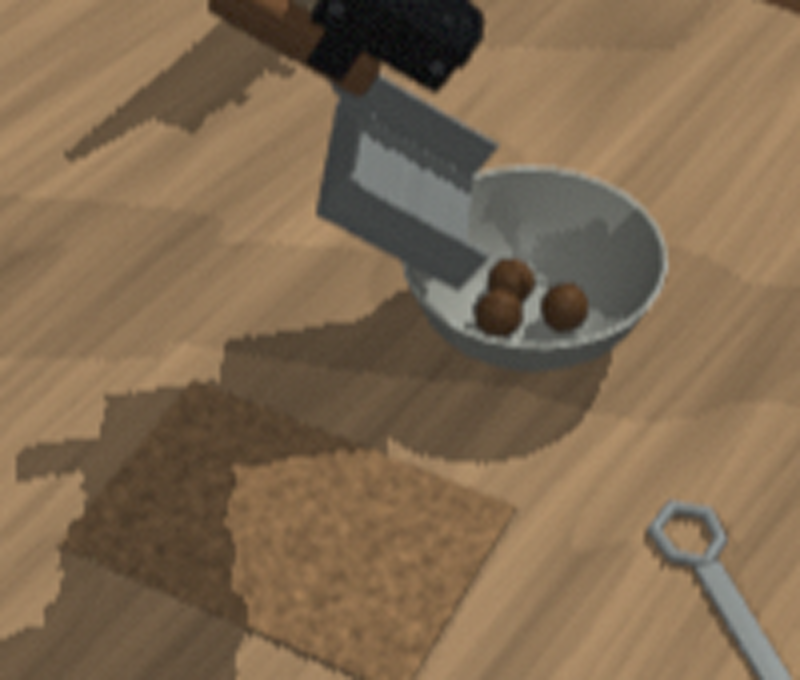

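View pics/d14.png

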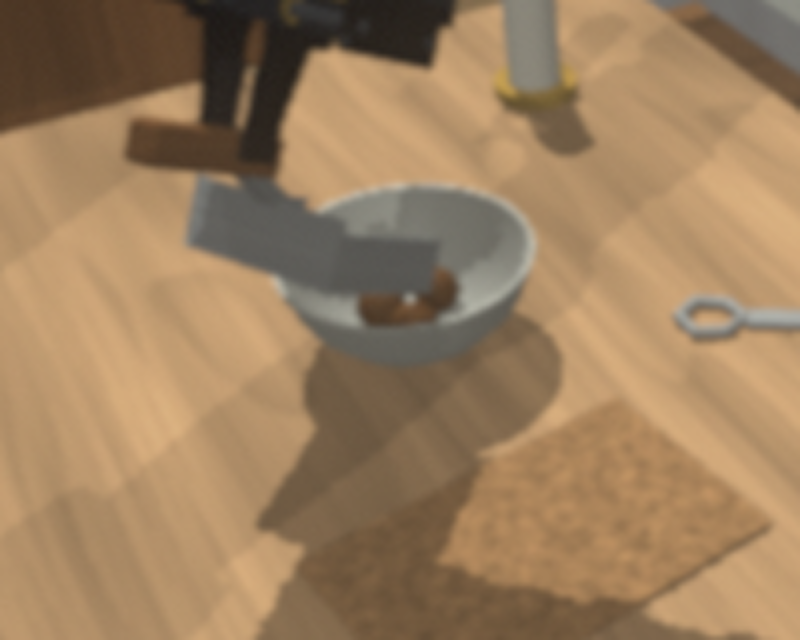

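All three nuts are in the bowl, which hasn't moved, and the scoop is empty. Raising and levelling, then back to the mat.

```bash
cat > tr.py <<'E'
from h import *
import sys
# tr.py x y z yaw pitch  [n]
v=list(map(float,sys.argv[1:6])); n=int(sys.argv[6]) if len(sys.argv)>6 else 10
p,R=getcmd(); e=Rn.from_matrix(R@np.diag([1.,-1,-1])).as_euler('ZYX',degrees=True); a=np.array([*p,e[0],e[1]]);b=np.array(v)
P=[]
for i in range(1,n+1):
    s=i/n; s=.5*s+.5*s*s*(3-2*s); c=a+(b-a)*s; P.append((c[:3],Rtool(c[3],c[4])))
wp(P)
E
python3 tr.py .434 .249 .22 30.3 0
```

```text
rows [[-1.6, 0.0, -2.5, 0.0, 0.04, 0.0], [-3.8, 0.1, -6.0, 0.0, 0.08, 0.0], [-6.0, 0.1, -10.0, 0.0, 0.14, 0.0], [-9.0, 0.2, -15.0, 0.0, 0.21, 0.0], [-12.0, 0.2, -20.0, 0.0, 0.28, 0.0], [-16.0, 0.3, -25.0, 0.0, 0.35, 0.0], [-18.0, 0.3, -29.0, 0.0, 0.41, 0.0], [-21.0, 0.4, -33.0, 0.0, 0.47, 0.0], [-23.0, 0.4, -37.0, 0.0, 0.52, 0.0], [-25.0, 0.4, -39.0, 0.0, 0.56, 0.0]]
```

carry_out --pt "-2 0 -3 0 0.04 0" --pt "-4 0 -6 0 0.08 0" --pt "-6 0 -10 0 0.14 0" --pt "-9 0 -15 0 0.21 0" --pt "-12 0 -20 0 0.28 0" --pt "-16 0 -25 0 0.35 0" --pt "-18 0 -29 0 0.41 0" --pt "-21 0 -33 0 0.47 0" --pt "-23 0 -37 0 0.52 0" --pt "-25 0 -39 0 0.56 0"

```text
time_s: 23.45
tool_pos: [0.4333, 0.249, 0.2208]
orientation: [-0.002, 0.965, 0.261, 0.004]
contact_force: [0.3, 0.2, -3.0]
finger_gap: 0.0196
```

```bash
python3 -c "
from h import *
apply([-25,0,-39,0,.56,0]); st()"; python3 tr.py .4995 .0929 .13 10.4 0
```

```text
t 23.45 tcp [0.4333 0.249  0.2208] ypr [30.2 -0.5  0.1] err mm [-0.3 -0.3  1. ] F [ 0.3  0.2 -3. ] gap 0.0196 q [-0.253, 0.022, -0.36, 1.761, 0.007, 1.351, -1.658]
rows [[-1.4, 11.0, 6.0, 0.0, 0.0, 0.02], [-3.4, 26.0, 14.0, 0.0, 0.0, 0.05], [-6.0, 43.0, 23.0, 0.0, 0.0, 0.09], [-8.0, 63.0, 34.0, 0.0, 0.0, 0.13], [-11.0, 84.0, 45.0, 0.0, 0.0, 0.17], [-14.0, 105.0, 56.0, 0.0, 0.0, 0.22], [-16.0, 125.0, 66.0, 0.0, 0.0, 0.26], [-19.0, 143.0, 76.0, 0.0, 0.0, 0.29], [-21.0, 158.0, 84.0, 0.0, 0.0, 0.32], [-22.0, 168.0, 89.0, 0.0, 0.0, 0.35]]
```

carry_out --pt "-1.5 11 6 0 0 0.02" --pt "-3.5 26 14 0 0 0.05" --pt "-6 43 23 0 0 0.09" --pt "-8 63 34 0 0 0.13" --pt "-11 84 45 0 0 0.17" --pt "-14 105 56 0 0 0.22" --pt "-16 125 66 0 0 0.26" --pt "-19 143 76 0 0 0.29" --pt "-21 158 84 0 0 0.32" --pt "-22 168 89 0 0 0.35"

```text
time_s: 24.45
tool_pos: [0.4996, 0.0917, 0.1291]
orientation: [-0.002, 0.996, 0.087, 0.001]
contact_force: [-0.4, 0.0, -1.2]
finger_gap: 0.0195
```

```bash
python3 -c "
from h import *
apply([-22,168,89,0,0,.35]); st(); d=cam('side');crop(d,130,120,300,260,4,'d15'); cam('wrist','w15')"; python3 tr.py .4995 .0929 .035 10.4 0
```

```text
t 24.45 tcp [0.4996 0.0917 0.1291] ypr [10.  -0.1  0.2] err mm [ 0.3 -1.6 -1.3] F [-0.4  0.  -1.2] gap 0.0195 q [-0.083, 0.095, -0.194, 1.875, 0.017, 1.171, -1.68]
rows [[0.0, 0.1, 6.0, 0.0, 0.0, 0.0], [0.0, 0.1, 14.0, 0.0, 0.0, 0.0], [-0.1, 0.2, 25.0, 0.0, 0.0, 0.0], [-0.1, 0.3, 36.0, 0.0, 0.0, 0.0], [-0.1, 0.4, 48.0, 0.0, 0.0, 0.0], [-0.1, 0.5, 59.0, 0.0, 0.0, 0.0], [-0.2, 0.6, 71.0, 0.0, 0.0, 0.0], [-0.2, 0.7, 81.0, 0.0, 0.0, 0.0], [-0.2, 0.7, 89.0, 0.0, 0.0, 0.0], [-0.2, 0.8, 95.0, 0.0, 0.0, 0.0]]
```

View pics/d15.png

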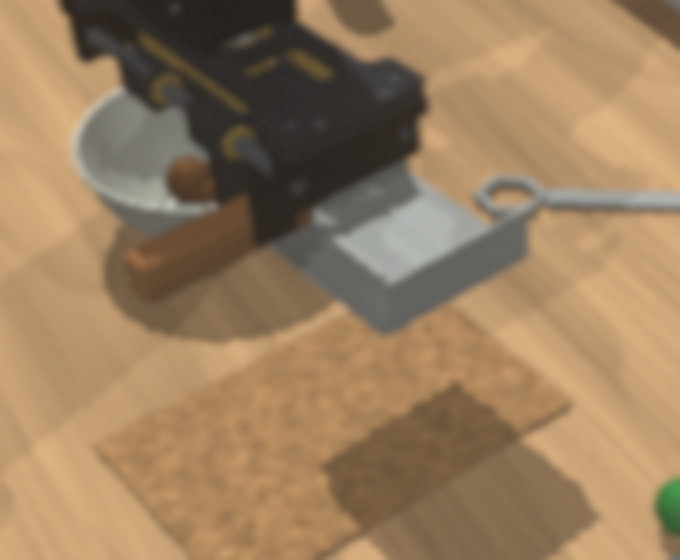

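View pics/w15.png

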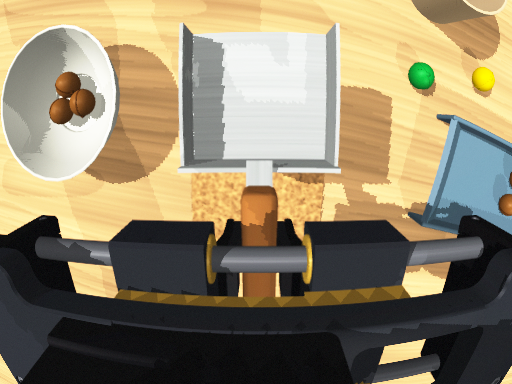

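carry_out --pt "0 0 6 0 0 0" --pt "0 0 16 0 0 0" --pt "0 0.5 28 0 0 0" --pt "0 0.5 41 0 0 0" --pt "0 0.5 54 0 0 0" --pt "0 0.5 67 0 0 0" --pt "0 0.5 79 0 0 0" --pt "0 1 88 0 0 0" --pt "0 1 93 0 0 0" --pt "0 1 95 0 0 0"

```text
time_s: 25.55
tool_pos: [0.4996, 0.0927, 0.0345]
orientation: [-0.002, 0.996, 0.089, 0.001]
contact_force: [0.3, 0.3, -1.4]
finger_gap: 0.0193
```

carry_out --pt "0 0 0.5 0 0 0" --pt "0 0 1 0 0 0" --pt "0 0 1.5 0 0 0" --pt "0 0 2 0 0 0" --pt "0 0 2.5 0 0 0" --pt "0 0 3 0 0 0" --pt "0 0 3.5 0 0 0" --pt "0 0 4 0 0 0" --pt "0 0 4 0 0 0" --pt "0 0 4 0 0 0"

```text
time_s: 26.55
tool_pos: [0.4998, 0.0929, 0.0311]
orientation: [-0.002, 0.996, 0.089, 0.001]
contact_force: [-1.7, 1.0, 1.5]
finger_gap: 0.0192
```

```bash
python3 -c "
from h import *
apply([0,1,95,0,0,0]);apply([0,0,4,0,0,0]); st(); d=cam('side');crop(d,130,120,300,260,4,'d16');s=cam('scene');crop(s,150,80,300,220,4,'s16')"
```

```text
t 26.55 tcp [0.4998 0.0929 0.0311] ypr [10.2 -0.2  0.2] err mm [ 0.   0.1 -0.2] F [-1.7  1.   1.5] gap 0.0192 q [-0.091, 0.2, -0.195, 1.977, 0.043, 0.966, -1.7]
```

View pics/d16.png

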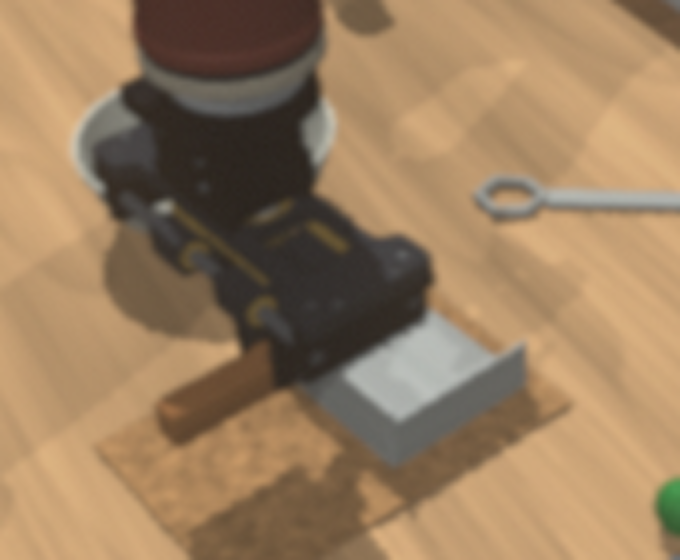

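View pics/s16.png

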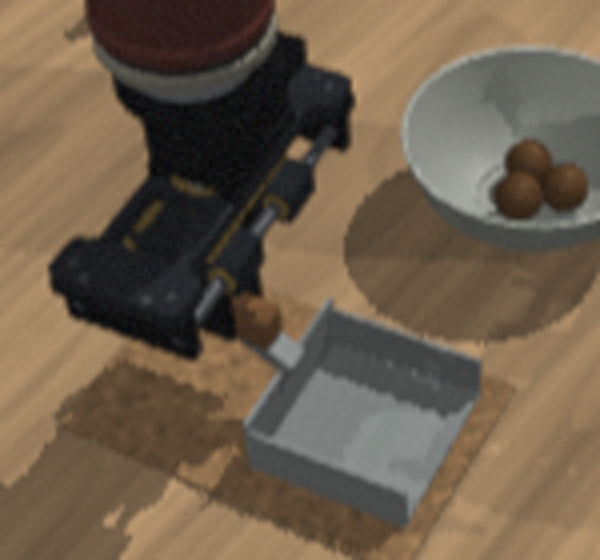

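The scoop is back on the mat in its original place with a light contact. Opening and retreating upward.

carry_out --pt "0 0 0 0 0 0" --pt "0 0 0 0 0 0" --pt "0 0 0 0 0 0" --pt "0 0 0 0 0 0" --pt "0 0 0 0 0 0" --pt "0 0 0 0 0 0" --pt "0 0 0 0 0 0" --pt "0 0 0 0 0 0" --pt "0 0 0 0 0 0" --pt "0 0 0 0 0 0" --claw 0.1

```text
time_s: 27.65
tool_pos: [0.4997, 0.0927, 0.031]
orientation: [-0.002, 0.996, 0.089, 0.001]
contact_force: [0.0, 0.1, -0.4]
finger_gap: 0.0478
```

carry_out --pt "0 0 -4 0 0 0" --pt "0 0 -14 0 0 0" --pt "0 0 -28 0 0 0" --pt "0 0 -44 0 0 0" --pt "0 0 -62 0 0 0" --pt "0 0 -82 0 0 0" --pt "0 0 -105 0 0 0" --pt "0 0 -125 0 0 0" --pt "0 0 -140 0 0 0" --pt "0 0 -145 0 0 0"

```text
time_s: 28.65
tool_pos: [0.5005, 0.0925, 0.179]
orientation: [-0.002, 0.996, 0.089, 0.003]
contact_force: [-0.2, -0.3, 0.7]
finger_gap: 0.0479
```

carry_out --pt "0 0 -5 0 0 0" --pt "0 0 -15 0 0 0" --pt "0 0 -25 0 0 0" --pt "0 0 -35 0 0 0" --pt "0 0 -45 0 0 0" --pt "0 0 -50 0 0 0" --pt "0 0 -50 0 0 0" --pt "0 0 -50 0 0 0" --pt "0 0 -50 0 0 0" --pt "0 0 -50 0 0 0"

```text
time_s: 29.65
tool_pos: [0.499, 0.0919, 0.2255]
orientation: [-0.002, 0.996, 0.089, 0.001]
contact_force: [-0.5, 0.3, -0.1]
finger_gap: 0.0478
```

```bash
python3 -c "
from h import *
apply([0,0,-145,0,0,0]);apply([0,0,-50,0,0,0]); st(); cam('side','d17');cam('scene','s17')"
```

```text
t 29.65 tcp [0.499  0.0919 0.2255] ypr [10.2 -0.1  0.2] err mm [-0.3 -0.1 -0.8] F [-0.5  0.3 -0.1] gap 0.0478 q [-0.081, 0.033, -0.19, 1.739, 0.003, 1.367, -1.665]
```

View pics/d17.png

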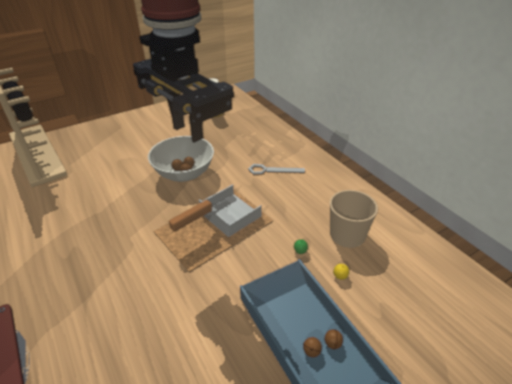

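View pics/s17.png

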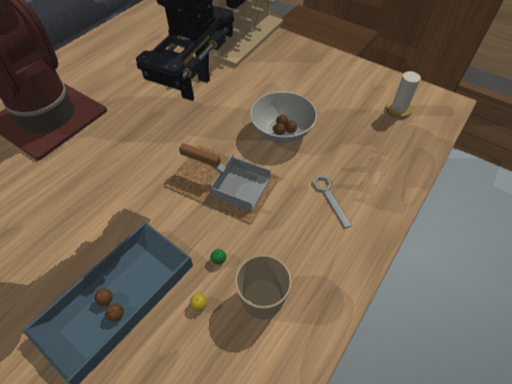

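Three nuts are in the bowl (scene ~ (285,125)) and two in the dish at (104,297) and (115,313). The scoop is on its mat right side up, and the other objects haven't moved. The gripper is clear of everything, so I'm handing in.

```bash
python3 -c "
from h import *
print(sign_off())"
```

```text
the job is handed in; nothing more can be done
None
```

The job is done and handed in at about 30 s. I scooped the walnuts with one sweep along the dish, and three of the five stayed in the scoop. I tipped those three into the bowl and laid the scoop back on its cork mat, right side up.

- **Last checks:** the final side and scene pictures show three nuts in the bowl, two still in the dish and none on the table. The bowl, pot, opener and the green and yellow balls look unmoved. The gripper is open and clear. Contact forces read between moves stayed at about 5 N or less.
- **What failed or disagreed:** the first grasp slipped off the top of the handle without moving the scoop. The cameras showed the real fingertips 20–30 mm above the reported tool point, so I gripped 20 mm lower and it held. All five nuts looked to be in the pan at the end of the sweep, but two were left in the dish when I tilted the scoop up. Three was enough, so I did not sweep again.

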